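Sort the mixer battery packs by tag: charge or return

TASK

Sort the two mixer battery packs by their coloured tags: the green-tagged pack belongs in the charging dock with the green bars, the red-tagged one in the returns holder with the red bars. Stand each pack upright in its pocket, brass contacts down and tagged end up, fully home; the dock's contact plate is stiff, so push the green pack firmly down until it stops, but do not ram or drop either pack in. Let go of both and leave the other kitchen things where they lie.

Things in the scene. Friction and masses are not known exactly. Their poses are not given: they have to be found in the camera images.
- pack_green: mixer battery pack, block 96 x 46 x 40 mm, about 0.2 kg, grey, black cap with a green tag on its end and upper face. Starts lying flat. Origin: centre of the lower face. x: along the 96 mm length to the brass-contact end (x = +48 mm; the tagged end, x = -48 mm, starts towards the robot's left); y across the 46 mm width; z up while lying, 40 mm thick
- pack_red: mixer battery pack, block 96 x 46 x 40 mm, about 0.2 kg, grey, black cap with a red tag on its end and upper face. Starts lying flat. Origin: centre of the lower face. x: along the 96 mm length to the brass-contact end (x = +48 mm; the tagged end, x = -48 mm, starts towards the robot's left); y across the 46 mm width; z up while lying, 40 mm thick
- pack_green_foot (a point): centre of the contact end of the green-tagged pack (48 mm from its middle along its x, at half its thickness)
- pack_red_foot (a point): centre of the contact end of the red-tagged pack (48 mm from its middle along its x, at half its thickness)
- dock: black charging dock with green bars, fixed, block 70 (x) x 76 (y) x 36 mm high on an 74 x 80 mm foot. One upright pocket, open at the top (4 mm chamfer), 45 mm along x, 51 mm along y: a pack stands with its 46 mm width along y. Origin: centre of the underside. The pocket's floor is the movable contact plate
- dock_plate (a joint): travel of the dock's contact plate, m: 0 = up (18 mm above the worktop), 0.006 = down on its stop (12 mm). Starts at 0 to 0.0015. Resists with about 7 N plus drag (10 to 12 N at 15 mm/s), stays where it is left; a pack's weight does not move it
- caddy: white returns holder with red bars, fixed, block 70 (x) x 76 (y) x 36 mm high on an 74 x 80 mm foot. One upright pocket, open at the top (4 mm chamfer), 45 mm along x, 51 mm along y: a pack stands with its 46 mm width along y. Origin: centre of the underside. The pocket's floor is fixed, 12 mm above the worktop
- dock_seat (a point): point in the middle of the dock's pocket, 12 mm above the worktop, where the centre of a pack's contact end lies when it is fully home; its axes are the dock's
- caddy_seat (a point): point in the middle of the returns holder's pocket floor, 12 mm above the worktop, where the centre of a pack's contact end lies when it is fully home; its axes are the holder's
- lime: green lime, 60 x 48 x 48 mm, bystander; origin under its middle
- teaspoon: teaspoon with red handle, 132 x 26 x 11 mm, bystander; origin under its middle, x along it
- peeler: dark green peeler, 170 x 25 x 18 mm, bystander; origin under its middle, x along it
- lemon: yellow lemon, 71 x 53 x 51 mm, bystander; origin under its middle

How it is judged (in metres and radians):
At the end, for the whole second after the job is handed in: Green-tagged pack in the charging dock, red-tagged pack in the returns holder; each upright within 0.1 rad, contact end down, within 6 mm of the pocket's middle and less than 2.8 mm above fully home (dock plate pushed down); both at rest (horizontal distance between pack_green_foot and dock_seat below 0.006 m and z of pack_green_foot in the frame of dock_seat below 0.0028 m and angle between each of pack_green, pack_red's own x axis and vertical above 3.04 rad and linear speed of each of pack_green, pack_red below 0.02 m/s and angular speed of each of pack_green, pack_red below 0.15 rad/s and horizontal distance between pack_red_foot and caddy_seat below 0.006 m and z of pack_red_foot in the frame of caddy_seat below 0.0028 m); the robot touches nothing.
It fails at once if the green-tagged pack is rammed or dropped into a nest (more than 60 N between them) (contact force between pack_green and dock above 60 N or contact force between pack_green and caddy above 60 N).
It fails at once if the red-tagged pack is rammed or dropped into a nest (more than 60 N between them) (contact force between pack_red and dock above 60 N or contact force between pack_red and caddy above 60 N).
It fails at once if a bystander (lime, teaspoon, peeler or lemon) is displaced by more than 30 mm (distance of any of lime, teaspoon, peeler, lemon from where it was at the start of the episode above 0.03 m).
It also fails if it takes over 61 s, if anything falls off the work surface, if the arm or the gripper's body presses on something with over 40 N, if the wrist force passes 120 N, or if a joint passes its speed limit or range.

ROBOT

A 6-joint arm with a two-finger parallel gripper is mounted at the origin on a cart in front of the work surface, level with it; the furniture and walls round the work are solid. World frame = base frame: x ahead of the robot, y to its left, z up, the work surface at z = 0. Lengths are in mm, angles in rad, forces in N, time in s.
With the tool pointing down it reaches from about 350 to 875 mm from the base axis. Payload 4.2 kg.
Tool frame: the origin (TCP) lies at the very end of the fingers, on their centre line; the grasp point (between the pads) lies 19 mm behind it; z points along the fingers, y is the line along which they close (so a half turn about z gives the same grasp; the last joint's range is limited). The gripper opens to 85 mm and grips with 20 to 120 N. Pads are 22 mm wide; open, the fingers measure 114 mm over their backs; the gripper's body (76 mm by 85 mm) begins 54 mm behind the grasp point. The pads swing forward as they close: fully open they stand 13 mm farther back than shut.
Start: joints at [-1.028, 0.385, 0.008, 0, -1.194, -0.259], TCP at [175.02, -599.973, 231.312] pointing down, gripper open.
Joint ranges: [-3.14, 3.14], [-1.21, 2.06], [-1.07, 1.41], [-3.16, 2.05], [-2.99, -0.16], [-3.1, 3.1]. Speed limits (rad/s): [2.79, 2.79, 3.14, 3.14, 3.14, 3.14].

INTERFACE

Orientations are given as a unit quaternion [x, y, z, w].
In Python, from bench import monitor, get_image, camera_info, job_done gives the robot as it stands.
- The arm moves only by the tool send_rows, never from a script. Its argument "series" is a list of rows, each a list of 3 entries, a list of its own where there are three numbers: the shift along the tool's x, y, z in mm, then the turn, a rotation vector about the tool's x, y, z in rad, then the finger opening in mm, from 0 to 85.4. A call has 1 to 8 rows; each row shifts and turns the commanded pose from where the row before left it, along the tool's axes as they then stand; what a row does not reach is not made up. A row lasts 1/10 s, in which the tool goes at most 50 mm and 8.59 degrees, less where a joint would pass 70% of its speed; a pose out of reach is approached as far as the arm can. A call with a gripper value outside its range is refused whole. The fingers move at their own pace and stop on an object; the grip force is fixed at half the most. Time passes only in rows, so rows that do not move let the fingers close. It gives the time, the measured TCP pose, the force, the opening and the grip force at its end, in the units of the state.
- monitor.read_state(): the state, without advancing time (a new reading comes with each control period).
- get_image(name): name is "scene" or "side" or "wrist"; returns the picture (480x640x3 uint8, red, green, blue); there is no depth.
- camera_info(name): a dict with "intrinsics" (3x3 intrinsics, pixels), "dist_coeffs" ([k1, k2, p1, p2, k3] as OpenCV has them; the pictures are not rectified), "R" (3x3) and "t" (3): a world point X has camera coordinates R X + t. Camera axes: x right, y down, z forward; pixel columns grow to the right and rows downward; lengths in mm; the calibration is good to about 2 mm. A picture is of the moment at which its call begins: read the wrist's pose just before it. camera_info takes no time and is no camera call; for the wrist camera it gives the pose at the moment of the call.
- job_done(): hands the job in; it is judged then, once.
The state is a dict: "clock": time; "joints": joint angles; "joint_vel": joint speeds; "joint_efforts": joint torques, N m; "position": TCP position; "ee_rot": TCP orientation; "contact_force": force on the tool from outside, world axes, zero at the start; "wrist_torque": the same for the moment, N m; "gripper_width": finger opening in mm; "grasp_force": force on a finger pad.
Only numpy, scipy, OpenCV 4.12 (cv2) and the standard library are available. Lean on these libraries where they do the work, as an engineer would, in place of code of your own. Each camera call takes 0.05 s, during which the arm holds its last target. There are 200 camera calls.

## Working session

There is one attempt and no reset: what is moved stays moved. The work goes in short steps, Python scripts to look and compute and a tool call to move; the robot and the scene stay as the last step left them, time stands still between calls to the robot, and variables do not carry over. Pictures are saved under pics/ and viewed, at most 13 in all, crops included, and the job is handed in when it is done.

Besides the shell and the picture viewer there is one more tool, called as name(argument=value, ...), one argument or row to a line, values as JSON. send_rows: Moves the arm, as the interface text tells. Its arguments: {"type":"object","properties":{"series":{"type":"array"}},"required":["series"]}

```bash
mkdir -p pics
python3 - <<'E'
from bench import monitor,get_image,camera_info
import cv2,numpy as np
s=monitor.read_state();print({k:np.round(v,3).tolist() for k,v in s.items()})
for n in ["scene","side","wrist"]:
    c=camera_info(n);im=get_image(n)
    cv2.imwrite(f"pics/{n}0.png",im[:,:,::-1]);print(n,{k:np.round(v,3).tolist() for k,v in c.items()})
E
```

```text
{'clock': 0.0, 'joints': [-1.028, 0.386, 0.007, -0.001, -1.194, -0.259], 'joint_vel': [0.001, -0.001, -0.0, -0.001, 0.001, 0.002], 'joint_efforts': [-0.002, -39.229, 18.84, 4.186, -0.005, -0.0], 'position': [174.851, -599.422, 230.196], 'ee_rot': [-0.141, 0.99, 0.001, -0.0], 'contact_force': [1.104, 0.719, 0.295], 'wrist_torque': [-0.006, -0.01, 0.062], 'grasp_force': 0.0, 'gripper_width': 85.339}
scene {'intrinsics': [[547.989, 0.0, 324.55], [0.0, 547.989, 240.107], [0.0, 0.0, 1.0]], 'dist_coeffs': [-0.005, 0.0, 0.0, 0.0, 0.0], 'R': [[0.737, -0.676, 0.016], [-0.286, -0.333, -0.899], [0.613, 0.657, -0.438]], 't': [-474.469, 144.081, 890.317]}
side {'intrinsics': [[441.767, 0.0, 322.909], [0.0, 441.767, 247.015], [0.0, 0.0, 1.0]], 'dist_coeffs': [-0.1, 0.0, 0.0, 0.0, 0.0], 'R': [[0.849, -0.529, -0.003], [-0.247, -0.392, -0.886], [0.468, 0.753, -0.463]], 't': [-508.751, 119.235, 927.803]}
wrist {'intrinsics': [[367.797, 0.0, 316.603], [0.0, 367.797, 240.478], [0.0, 0.0, 1.0]], 'dist_coeffs': [-0.045, 0.0, 0.0, 0.0, 0.0], 'R': [[-0.28, 0.96, 0.002], [0.908, 0.264, 0.327], [0.313, 0.093, -0.945]], 't': [623.368, -42.321, 382.912]}
```

View pics/scene0.png

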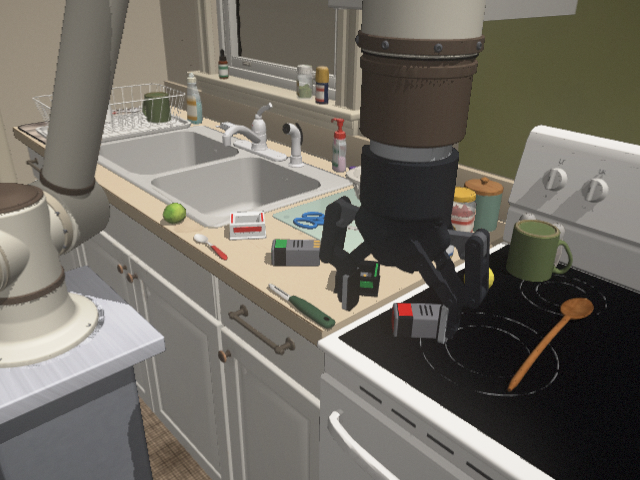

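View pics/side0.png

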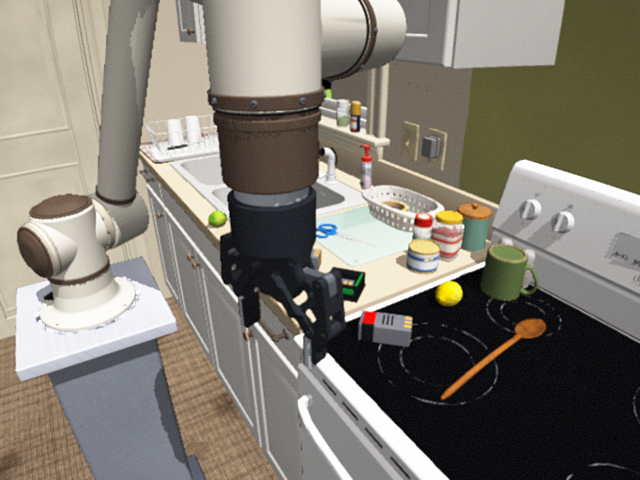

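The scene view shows the caddy near (248,225), the green pack near (296,252), the dock near (365,278, partly behind the gripper) and the red pack on the hob near (420,320). The side view shows the red pack at (387,328) and the lemon at (449,294).

```bash
cat > h.py <<'E'
import cv2,numpy as np
from scipy.spatial.transform import Rotation as Ro
from bench import monitor,get_image,camera_info
def ray(c,p):
    K,d,R,t=[np.array(c[k],float) for k in("intrinsics","dist_coeffs","R","t")]
    u=cv2.undistortPoints(np.array([[p]],float),K,d)[0,0]
    return -R.T@t, R.T@np.array([u[0],u[1],1.])
def onz(c,p,z):
    o,v=ray(c,p); return o+v*(z-o[2])/v[2]
def st():
    s=monitor.read_state();print(round(s['clock'],2),np.round(s['position'],1),np.round(s['ee_rot'],3),np.round(s['contact_force'],1),s['gripper_width']);return s
def delta(pos,Rt,s=None):
    "tool-frame shift and rotvec from measured pose to the target"
    s=s or monitor.read_state();R=Ro.from_quat(s['ee_rot'])
    d=R.inv().apply(np.array(pos)-np.array(s['position']));r=(R.inv()*Rt).as_rotvec()
    return np.round(d,1),np.round(r,3)
def masks(im):
    H=cv2.cvtColor(im,cv2.COLOR_RGB2HSV)
    h,s,v=cv2.split(H)
    return {'green':((h>45)&(h<85)&(s>130)&(v>60)).astype('uint8'),'red':(((h<6)|(h>174))&(s>150)&(v>80)).astype('uint8')}
def blobs(m,amin=15):
    n,l,st_,ce=cv2.connectedComponentsWithStats(m)
    return [(st_[i,4],np.round(ce[i],1),cv2.minAreaRect(np.argwhere(l==i)[:,::-1].astype('float32'))) for i in range(1,n) if st_[i,4]>=amin]
E
python3 - <<'E'
from h import *
for n,L in {"scene":dict(caddy=(248,217,36),green=(296,245,40),dock=(365,268,36),red=(420,312,40),lime=(175,212,24),spoon=(212,246,5),peel=(302,306,9),lemon=(487,278,25)),"side":dict(dock=(345,280,36),red=(387,318,40),lemon=(449,294,25),lime=(217,218,24))}.items():
    c=camera_info(n)
    for k,p in L.items(): print(n,k,np.round(onz(c,p[:2],p[2])))
E
```

```text
scene caddy [482.  76.  36.]
scene green [ 468. -107.   40.]
scene dock [ 509. -257.   36.]
scene red [ 464. -422.   40.]
scene lime [386. 232.  24.]
scene spoon [376.  59.   5.]
scene peel [ 364. -247.    9.]
scene lemon [ 667. -419.   25.]
side dock [ 490. -266.   36.]
side red [ 476. -422.   40.]
side lemon [ 651. -413.   25.]
side lime [380. 223.  24.]
```

View pics/wrist0.png

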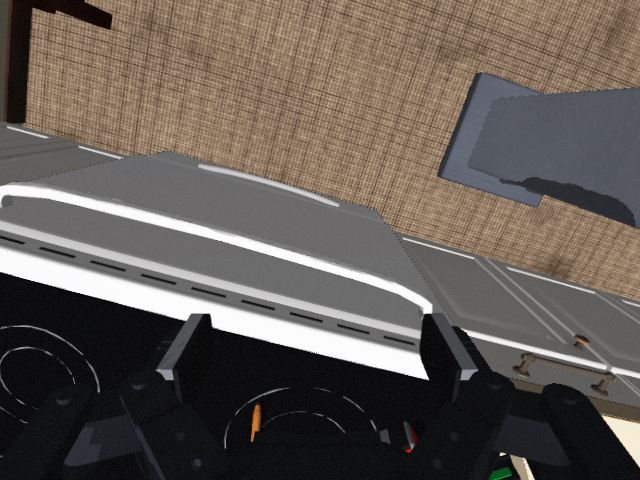

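Run:
```python
from h import *
print(delta([420,-190,330],Ro.from_quat([0,1,0,0])))
```

```text
(array([-349.9,  324.8,  -99. ]), array([ 0.002, -0.   ,  0.284]))
```

send_rows(
  series=[
    [[-30,20,-30],[0,0,0],85],
    [[-35,33,-15],[0,0,0],85],
    [[-35,33,-10],[0,0,0],85],
    [[-35,33,-10],[0,0,0],85],
    [[-35,33,-10],[0,0,0],85],
    [[-35,33,-10],[0,0,0],85],
    [[-35,33,-10],[0,0,0],85],
    [[-35,33,-4],[0,0,0],85],
  ],
)

```text
clock: 0.95
position: [369.3, -280.7, 331.3]
ee_rot: [-0.141, 0.99, -0.001, 0.001]
contact_force: [1.1, -1.3, -0.3]
gripper_width: 85.2
grasp_force: 0.0
```

send_rows(
  series=[
    [[-35,33,0],[0,0,0],85],
    [[-35,33,0],[0,0,0],85],
    [[0,0,0],[0,0,0.142],85],
    [[0,0,0],[0,0,0.142],85],
    [[0,0,0],[0,0,0],85],
  ],
)

```text
clock: 1.45
position: [417.3, -198.8, 329.9]
ee_rot: [-0.001, 1.0, 0.0, -0.0]
contact_force: [0.1, 0.8, 0.7]
gripper_width: 85.0
grasp_force: 0.0
```

Run:
```python
from h import *
s=st();print(np.round(s['joints'],3))
for n in ["wrist","scene"]:
    c=camera_info(n);im=get_image(n);cv2.imwrite(f"pics/{n}1.png",im[:,:,::-1])
    for k,m in masks(im).items():
        for b in blobs(m): print(n,k,b[0],b[1],np.round(b[2][1]),round(b[2][2]),np.round(onz(c,b[1],38)))
```

```text
1.45 [ 417.3 -198.8  329.9] [-0.001  1.     0.    -0.   ] [0.1 0.8 0.7] 84.97008143565698
[-0.092  0.042 -0.191 -0.    -1.338 -1.478]
wrist green 529 [411.2 213.6] [28. 18.] 45 [447. -82.  38.]
wrist green 96 [257.8 226.5] [ 2. 45.] 52 [ 464. -271.   38.]
wrist green 148 [294.8 234.2] [39.  4.] 50 [ 474. -225.   38.]
wrist green 143 [255.2 264.5] [38.  4.] 47 [ 515. -277.   38.]
wrist red 383 [491.3 145.5] [45. 10.] 4 [365.   5.  38.]
wrist red 54 [162.7 203.1] [27.  4.] 41 [ 434. -386.   38.]
wrist red 258 [506.  216.7] [ 5. 49.] 41 [451.  37.  38.]
wrist red 516 [152.  215.7] [31. 16.] 41 [ 450. -402.   38.]
wrist red 83 [548.7 214.1] [34.  2.] 39 [447.  91.  38.]
wrist red 77 [511.5 254.2] [33.  2.] 37 [501.  53.  38.]
wrist red 65 [276.6 427.3] [ 3. 24.] 75 [ 788. -260.   38.]
wrist red 106 [299.  428.4] [ 8. 18.] 79 [ 790. -225.   38.]
wrist red 20 [313.2 433.4] [10.  2.] 32 [ 800. -203.   38.]
scene green 80 [280.3 243.4] [ 7. 11.] 90 [452. -78.  38.]
scene green 19 [340.2 266.6] [ 1. 12.] 14 [ 475. -226.   38.]
scene green 18 [375.8 269. ] [ 1. 11.] 9 [ 519. -276.   38.]
scene red 102 [339.7 129.8] [18.  9.] 90 [1160.  485.   38.]
scene red 175 [433.2 200.6] [19. 14.] 4 [ 875. -135.   38.]
scene red 106 [247.  228.9] [ 4. 26.] 87 [441.  22.  38.]
scene red 60 [220.6 253.6] [16.  4.] 45 [337. -37.  38.]
scene red 172 [404.5 309. ] [14. 12.] 0 [ 455. -398.   38.]
```

View pics/wrist1.png

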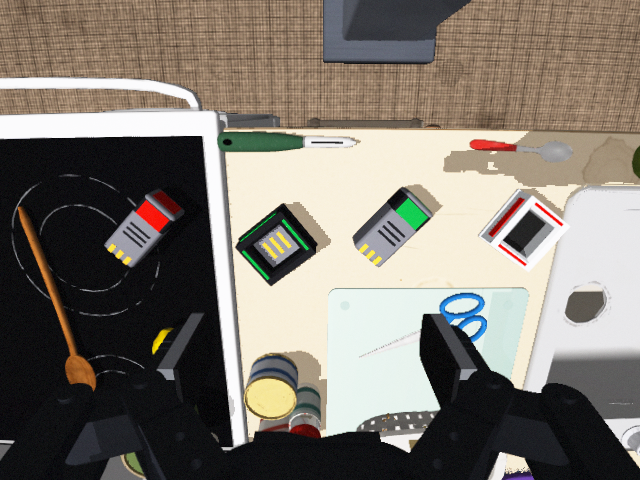

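The wrist view is clear: red pack at (143,228), dock (276,244), green pack (393,226) and caddy (524,230), all turned about 45°. The peeler (285,142) and spoon (520,150) lie close to the counter's front edge. I'll zoom in for corners.

Run:
```python
import cv2,numpy as np
im=cv2.imread("pics/wrist1.png")
o=[]
for (x,y) in [(96,180),(228,196),(345,178),(474,182)]:
    o.append(cv2.resize(im[y:y+75,x:x+100],(400,300),interpolation=cv2.INTER_CUBIC))
cv2.imwrite("pics/crop1.png",np.vstack([np.hstack(o[:2]),np.hstack(o[2:])]))
```

```text
(no output)
```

View pics/crop1.png

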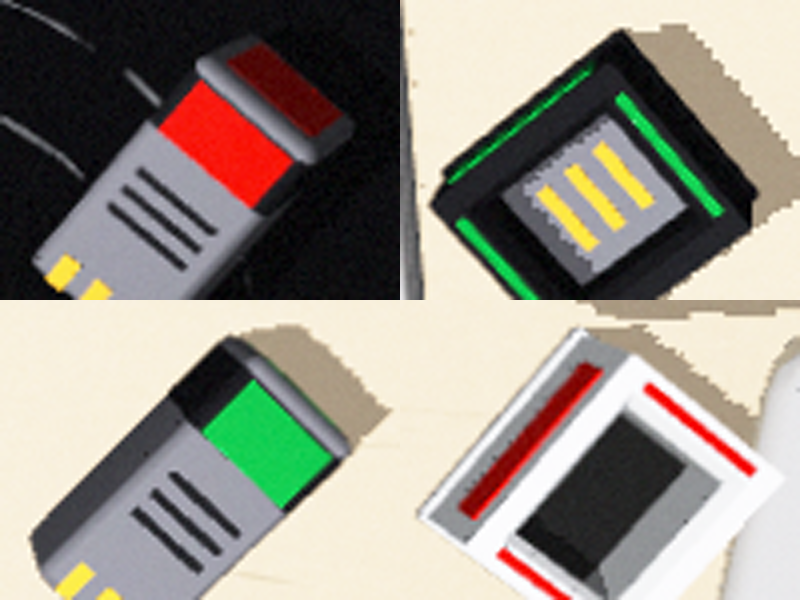

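The crops show the dock's pocket centred between its two parallel green bars, which lie on the ±y rims, and the same for the caddy's red bars. On both packs the yellow contacts are on the lower-left end and the tag on the upper-right end.

```bash
cat > meas.py <<'E'
from h import *
def bars(c,m,z,box):
    out=[]
    for b in blobs(m,40):
        if box[0]<b[1][0]<box[2] and box[1]<b[1][1]<box[3]:
            bp=cv2.boxPoints(b[2]);e=sorted([(np.linalg.norm(bp[i]-bp[(i+1)%4]),(bp[i]+bp[(i+1)%4])/2) for i in range(4)],key=lambda t:t[0])[:2]
            P=[onz(c,q[1],z)[:2] for q in e];d=P[1]-P[0]
            out.append((onz(c,b[1],z)[:2],np.degrees(np.arctan2(d[1],d[0]))%180,np.hypot(*d)))
    return out
if __name__=="__main__":
    c=camera_info("wrist");im=cv2.imread("pics/wrist1.png")[:,:,::-1].copy();M=masks(im)
    for n,k,box in (("dock","green",(230,190,320,290)),("caddy","red",(470,180,575,280))):
        B=bars(c,M[k],36,box);print(n)
        for b in B: print("  ",np.round(b[0],1),round(b[1],1),round(b[2],1))
    H=cv2.cvtColor(im,cv2.COLOR_RGB2HSV);Y=((H[...,0]>18)&(H[...,0]<34)&(H[...,1]>140)&(H[...,2]>120)).astype('uint8')
    for n,k,tb,box in (("green","green",(395,190,430,240),(340,180,440,275)),("red","red",(130,205,175,240),(95,180,190,275))):
        y=[onz(c,b[1],40)[:2] for b in blobs(Y,8) if box[0]<b[1][0]<box[2] and box[1]<b[1][1]<box[3]]
        t=[b for b in blobs(M[k],200) if tb[0]<b[1][0]<tb[2] and tb[1]<b[1][1]<tb[3]][0]
        T=onz(c,t[1],40)[:2];bt=bars(c,M[k],40,tb)
        print(n,"tag",np.round(T,1),[ (round(b[1],1),round(b[2],1)) for b in bt],"yellow",np.round(y,1).tolist())
        yc=np.mean(y,0);d=(yc-T)/np.linalg.norm(yc-T);print("  dir deg",np.degrees(np.arctan2(d[1],d[0])).round(1),"tag-yellow",np.linalg.norm(yc-T).round(1))
        R,t_=np.array(c["R"]),np.array(c["t"]);row=[]
        nrm=np.array([-d[1],d[0]])
        for lab,o,dr,ra in (("len",T,d,range(-40,100,2)),("wid",T+d*18+0*nrm,nrm,range(-40,41,2))):
            row=[]
            for q in ra:
                X=np.r_[o+dr*q,40.];p=cv2.projectPoints(X[None],cv2.Rodrigues(R)[0],t_,np.array(c["intrinsics"]),np.array(c["dist_coeffs"]))[0].ravel()
                row.append(f"{q}:{'/'.join(str(v) for v in cv2.getRectSubPix(im,(1,1),tuple(map(float,p)))[0,0])}")
            print("  ",lab,*row[:14] if lab=="len" else row, *(row[-28:] if lab=="len" else []))
E
python3 meas.py
```

```text
dock
   [ 464.8 -272.1] 128.5 59.2
   [ 474.8 -226.1] 38.4 50.0
   [ 516.1 -278. ] 38.7 50.3
caddy
   [451.1  37.5] 145.7 58.1
   [447.4  92. ] 55.4 48.0
   [501.2  53.5] 55.3 48.3
green tag [446.7 -83.3] [(np.float64(46.8), np.float64(36.7))] yellow [[491.8, -140.4], [499.4, -131.4], [507.5, -122.1]]
  dir deg -42.2 tag-yellow 71.4
   len -40:248/240/221 -38:248/239/220 -36:248/240/219 -34:248/240/221 -32:196/181/155 -30:172/156/133 -28:172/155/133 -26:173/156/134 -24:170/153/131 -22:171/155/131 -20:171/155/132 -18:78/102/73 -16:116/114/122 -14:154/153/166 44:120/120/128 46:165/163/174 48:169/168/180 50:164/166/177 52:165/166/176 54:165/164/176 56:164/166/178 58:165/165/179 60:167/165/178 62:165/165/178 64:167/167/176 66:251/238/77 68:252/238/78 70:252/238/75 72:252/239/75 74:252/239/74 76:252/239/77 78:247/236/176 80:248/240/221 82:248/241/222 84:249/240/222 86:248/241/223 88:248/241/221 90:248/240/220 92:248/241/221 94:248/241/221 96:248/241/221 98:249/241/222
   wid -40:249/240/221 -38:249/242/224 -36:248/241/224 -34:194/182/164 -32:63/63/68 -30:64/64/69 -28:64/63/70 -26:65/66/73
[... 1065 characters left out ...]
6:251/227/68 78:138/107/36 80:12/14/13 82:12/12/12 84:14/16/14 86:14/15/17 88:14/11/16 90:9/14/14 92:13/9/9 94:14/15/17 96:14/13/17 98:13/13/15
   wid -40:11/9/13 -38:11/9/11 -36:15/14/17 -34:13/14/16 -32:11/9/15 -30:11/9/13 -28:13/13/16 -26:15/15/19 -24:12/12/15 -22:80/79/87 -20:151/151/162 -18:164/164/173 -16:164/164/176 -14:162/162/174 -12:161/162/174 -10:162/162/174 -8:162/162/174 -6:161/162/175 -4:162/160/174 -2:161/161/172 0:160/162/172 2:159/161/171 4:158/159/170 6:160/160/169 8:162/162/172 10:159/160/170 12:159/159/171 14:159/161/172 16:159/160/172 18:159/160/172 20:142/141/153 22:96/96/105 24:45/45/49 26:24/25/27 28:9/10/11 30:8/7/9 32:6/6/7 34:8/10/9 36:6/4/6 38:7/10/10 40:13/13/16
```

send_rows(
  series=[
    [[0,0,10],[0,0,-0.14],85],
    [[0,0,10],[0,0,-0.148],85],
    [[0,0,10],[0,0,-0.148],85],
    [[0,0,10],[0,0,-0.148],85],
    [[0,0,10],[0,0,-0.148],85],
    [[0,0,10],[0,0,-0.148],85],
    [[0,0,10],[0,0,-0.148],85],
    [[0,0,10],[0,0,-0.148],85],
  ],
)

```text
clock: 2.35
position: [416.9, -199.9, 249.8]
ee_rot: [-0.558, 0.83, 0.0, -0.0]
contact_force: [-0.8, -0.0, -0.0]
gripper_width: 85.0
grasp_force: 0.0
```

send_rows(
  series=[
    [[0,0,10],[0,0,-0.148],85],
    [[0,0,10],[0,0,-0.148],85],
    [[0,0,10],[0,0,-0.148],85],
    [[0,0,10],[0,0,-0.148],85],
    [[0,0,10],[0,0,-0.148],85],
    [[0,0,10],[0,0,-0.148],85],
    [[0,0,0],[0,0,-0.148],85],
    [[0,0,0],[0,0,-0.148],85],
  ],
)

```text
clock: 3.15
position: [416.8, -199.9, 189.8]
ee_rot: [0.926, -0.378, -0.0, 0.0]
contact_force: [-0.5, 0.1, 0.4]
gripper_width: 85.0
grasp_force: 0.0
```

```bash
cat > plan.py <<'E'
from h import *
C,S=lambda a:np.cos(np.radians(a)),lambda a:np.sin(np.radians(a))
PK={'green':(np.array([469.3,-103.8]),-42.5),'red':(np.array([471.1,-422.9]),-45.)}
NE={'green':(np.array([495.5,-252.0]),38.5),'red':(np.array([474.3,72.8]),55.2)}
def Rgrasp(n,al=45):
    a=PK[n][1];z=np.array([C(a)*S(al),S(a)*S(al),-C(al)]);y=np.array([C(a-90),S(a-90),0]);return Ro.from_matrix(np.c_[np.cross(y,z),y,z])
def Pgrasp(n,s=66,zg=26,back=24):
    c,a=PK[n];R=Rgrasp(n).as_matrix();return np.r_[c+(s-48)*-np.array([C(a),S(a)]),zg]+back*R[:,2]
def rows(pos,Rt,N):
    s=monitor.read_state();p0=np.array(s['position']);R=Ro.from_quat(s['ee_rot']);rv=(R.inv()*Rt).as_rotvec()/N;dp=(np.array(pos)-p0)/N
    print("target",np.round(pos,1),"rot total",np.round(np.linalg.norm(rv)*N,3),"dist",np.round(np.linalg.norm(dp)*N,1),"turn/row",np.round(rv,3))
    for i in range(N): print(np.round(R.inv().apply(dp),1).tolist());R=R*Ro.from_rotvec(rv)
E
python3 - <<'E'
from plan import *
s=st();print(np.round(s['joints'],2),Pgrasp('green'))
rows(Pgrasp('green')+[0,0,90],Rgrasp('green'),8)
E
```

```text
3.15 [ 416.8 -199.9  189.8] [ 0.926 -0.378 -0.     0.   ] [-0.5  0.1  0.4] 85.01454377182648
[-0.09  0.15 -0.44  0.   -0.99  0.89] [ 468.54101924 -103.10452227    9.02943725]
target [ 468.5 -103.1   99. ] rot total 0.787 dist 142.4 turn/row [ 0.002  0.098 -0.004]
[-3.8, -13.2, 11.3]
[-4.9, -13.2, 10.9]
[-5.9, -13.2, 10.4]
[-6.8, -13.2, 9.8]
[-7.7, -13.2, 9.1]
[-8.5, -13.2, 8.4]
[-9.2, -13.2, 7.5]
[-9.9, -13.3, 6.6]
```

send_rows(
  series=[
    [[-3.8,-13.2,11.3],[0.002,0.098,-0.004],85],
    [[-4.9,-13.2,10.9],[0.002,0.098,-0.004],85],
    [[-5.9,-13.2,10.4],[0.002,0.098,-0.004],85],
    [[-6.8,-13.2,9.8],[0.002,0.098,-0.004],85],
    [[-7.7,-13.2,9.1],[0.002,0.098,-0.004],85],
    [[-8.5,-13.2,8.4],[0.002,0.098,-0.004],85],
    [[-9.2,-13.2,7.5],[0.002,0.098,-0.004],85],
    [[-9.9,-13.3,6.6],[0.002,0.098,-0.004],85],
  ],
)

```text
clock: 3.95
position: [471.5, -178.1, 159.8]
ee_rot: [0.889, -0.369, 0.243, 0.12]
contact_force: [1.1, -0.5, 1.6]
gripper_width: 84.8
grasp_force: 0.0
```

Run:
```python
from plan import *
s=st();print(np.round(s['joints'],2))
im=get_image("wrist");cv2.imwrite("pics/wrist2.png",im[:,:,::-1])
rows(Pgrasp('green'),Rgrasp('green'),6)
```

```text
3.95 [ 471.5 -178.1  159.8] [ 0.889 -0.369  0.243  0.12 ] [ 1.1 -0.5  1.6] 84.83358073237125
[-0.14  0.08 -1.04  1.52 -0.35 -0.52]
target [ 468.5 -103.1    9. ] rot total 0.245 dist 167.5 turn/row [ 0.01   0.04  -0.003]
[-20.7, -9.2, 16.3]
[-21.3, -9.1, 15.6]
[-21.9, -9.0, 14.8]
[-22.4, -8.9, 14.0]
[-23.0, -8.9, 13.2]
[-23.4, -8.8, 12.4]
```

View pics/wrist2.png

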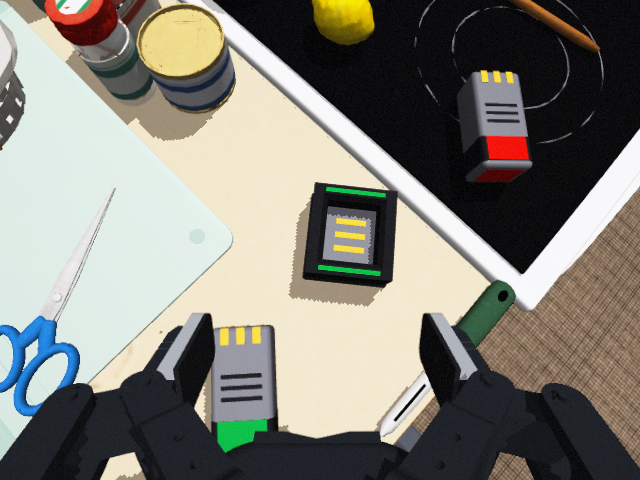

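The wrist view shows the green pack at (243,380), the dock at (351,235) and the red pack at (497,125). The tilt pushed joint 3 near its limit, so the arm stopped short of the pose. I'll fit simple kinematics to choose a reachable tilt.

```bash
cat > kin.py <<'E'
from h import *
from scipy.optimize import least_squares
D=[([-1.028,.386,.007,-.001,-1.194,-.259],[174.851,-599.422,230.196],[-.141,.99,.001,0]),
([-.092,.042,-.191,0,-1.338,-1.478],[417.3,-198.8,329.9],[-.001,1,0,0]),
([-.09,.15,-.44,0,-.99,.89],[416.8,-199.9,189.8],[.926,-.378,0,0])]
s=monitor.read_state();D.append((s['joints'],s['position'],s['ee_rot']))
R=Ro.from_euler
def fk(q,k):
    r0,h,L2,F,E,y0,T,y1=k
    A=R('z',q[0]);p=A.apply([r0,y0,h]);A=A*R('y',q[1]);p=p+A.apply([0,0,L2]);A=A*R('y',-q[2]);p=p+A.apply([F,0,E])
    A=A*R('x',q[3]*SG[0])*R('y',-q[4]);A=A*R('y',np.pi/2)*R('z',q[5]*SG[1]+SG[2]);B=A;p=p+B.apply([0,0,T])+(R('z',q[0])*R('y',q[1]-q[2])*R('x',q[3]*SG[0])).apply([0,y1,0])
    return p,B
# conventions: A z-axis = forearm axis pitched; tool z = forearm x pitched by -q5
SG=[1,-1,np.pi]
def fk2(q,k,sg):
    r0,h,L2,F,E,y0,T,y1=k
    A=R('z',q[0]);p=A.apply([r0,y0,h]);A=A*R('y',q[1]);p=p+A.apply([0,0,L2]);A=A*R('y',-q[2]);p=p+A.apply([F,0,E])
    A=A*R('x',q[3]*sg[0]);p=p+A.apply([0,y1,0]);A=A*R('y',-q[4]);p=p+A.apply([T,0,0])
    B=A*R('y',np.pi/2)*R('z',q[5]*sg[1]+sg[2]);return p,B
def fit():
    best=None
    for s0 in(1,-1):
      for s1 in (1,-1):
       for s2 in (0,np.pi/2,np.pi,-np.pi/2):
        sg=(s0,s1,s2);e=sum((fk2(q,[0]*8,sg)[1].inv()*Ro.from_quat(o)).magnitude() for q,_,o in D)
        if best is None or e<best[0]: best=(e,sg)
    sg=best[1]
    f=lambda k:np.r_[np.concatenate([fk2(q,k,sg)[0]-p for q,p,_ in D]),.003*(k-k0)]
    k0=np.array([0,250,400,400,0,-160,200,0.])
    r=least_squares(f,k0);return best,r.x,np.round(r.fun[:-8],1)
if __name__=="__main__":
    b,k,res=fit();print(b,np.round(k,1),res)
E
python3 kin.py
```

```text
(0.0120116916308095, (-1, -1, -1.5707963267948966)) [   5.7  147.5  563.4  414.4    3.8   -3.2  288.6 -157.2] [-0.3 -0.1  0.8 -0.5 -0.8 -0.   0.7  1.1 -1.2 -0.2 -0.   0.4]
```

```bash
cat > feas.py <<'E'
from plan import *
import kin,itertools
b,K,_=kin.fit();sg=b[1]
lo=np.array([-3.14,-1.21,-1.07,-3.16,-2.99,-3.1])+.03;hi=np.array([3.14,2.06,1.41,2.05,-.16,3.1])-.03
rng=np.random.default_rng(0);seeds=[np.array([0,.2,-.3,j4,-1,j6]) for j4 in (0,1.3,-1.3,-2.6) for j6 in (0,1.5,-1.5)]
def ik(p,Rt,seeds=seeds):
    best=(1e9,None)
    for q0 in seeds:
        f=lambda q:np.r_[(lambda P,B:np.r_[(P-p)/100,(B.inv()*Rt).as_rotvec()])(*kin.fk2(q,K,sg))]
        r=least(f,q0)
        if r.cost<best[0]: best=(r.cost,r.x)
        if best[0]<1e-7: break
    return best
from scipy.optimize import least_squares
def least(f,q0): return least_squares(f,np.clip(q0,lo+.01,hi-.01),bounds=(lo,hi),max_nfev=60)
def frames(n,al,flip,az):
    a=PK[n][1];z=np.array([C(a)*S(al),S(a)*S(al),-C(al)]);y=np.array([C(a+90*flip),S(a+90*flip),0]);Rg=Ro.from_matrix(np.c_[np.cross(y,z),y,z])
    Rp=Ro.from_euler('z',a,degrees=True)
    zp=-np.array([C(az),S(az),0]);xp=np.array([0,0,-1.]);Rpf=Ro.from_matrix(np.c_[xp,np.cross(zp,xp),zp])
    return Rg,Rpf*Rp.inv()*Rg,Rp,Rpf
def poses(n,al,flip,az,s=66,zg=26,back=24):
    Rg,Rf,Rp,Rpf=frames(n,al,flip,az);c,a=PK[n]
    g=np.array([48-s,0,zg]) # in pack frame
    Pg=np.r_[c,0]+Rp.apply(g)+back*Rg.as_matrix()[:,2]
    foot=np.array([48,0,20.]);F=np.r_[NE[n][0],12.]
    Pf=F+Rpf.apply(g-foot)+back*Rf.as_matrix()[:,2]
    return Pg,Rg,Pf,Rf
if __name__=="__main__":
  for n in('green','red'):
    for al,flip,k in itertools.product((45,25,0,-20,-45),(1,-1),(0,180)):
        Pg,Rg,Pf,Rf=poses(n,al,flip,NE[n][1]+k)
        r=[ik(Pg,Rg),ik(Pg+[0,0,120],Rg),ik(Pf,Rf),ik(Pf+[0,0,90],Rf)]
        ok=[x[0]<1e-5 for x in r]
        print(n,al,flip,k,ok,*([np.round(r[0][1],1).tolist(),np.round(r[2][1],1).tolist()] if all(ok) else []))
E
python3 feas.py
```

```text
green 45 1 0 [np.False_, np.False_, np.True_, np.True_]
green 45 1 180 [np.False_, np.False_, np.True_, np.True_]
green 45 -1 0 [np.False_, np.False_, np.True_, np.True_]
green 45 -1 180 [np.False_, np.False_, np.True_, np.True_]
green 25 1 0 [np.False_, np.False_, np.True_, np.True_]
green 25 1 180 [np.False_, np.False_, np.True_, np.True_]
green 25 -1 0 [np.False_, np.False_, np.True_, np.True_]
green 25 -1 180 [np.False_, np.False_, np.True_, np.True_]
green 0 1 0 [np.True_, np.True_, np.True_, np.True_] [0.2, 0.4, -0.7, -0.0, -0.5, -2.5] [-1.0, 0.9, -0.2, -1.5, -1.6, -2.1]
green 0 1 180 [np.True_, np.True_, np.True_, np.True_] [0.2, 0.4, -0.7, -0.0, -0.5, -2.5] [0.1, 1.0, -0.3, 0.6, -1.8, -1.4]
green 0 -1 0 [np.True_, np.True_, np.True_, np.True_] [0.2, 0.4, -0.7, -0.0, -0.5, 0.7] [-1.0, 0.9, -0.2, -1.5, -1.6, 1.1]
green 0 -1 180 [np.True_, np.True_, np.True_, np.True_] [0.2, 0.4, -0.7, -0.0, -0.5, 0.7] [0.1, 1.0, -0.3, 0.6, -1.8, 1.7]
green -20 1 0 [np.True_, np.True_, np.True_, np.True_] [0.0, 0.6, -0.4, -0.3, -0.9, -2.1] [-1.0, 1.0, -0.1, -1.6, -1.9, -2.0]
green -20 1 180 [np.
[... 2081 characters left out ...]
ue_, np.True_] [-0.5, 0.7, 0.0, -0.1, -1.2, 1.3] [-0.5, 1.1, -0.5, -1.7, -1.9, 1.6]
red -20 -1 180 [np.True_, np.True_, np.True_, np.True_] [-0.5, 0.7, 0.0, -0.1, -1.2, 1.3] [0.7, 1.1, -0.2, 0.3, -2.1, 1.6]
red -45 1 0 [np.True_, np.True_, np.True_, np.True_] [-0.5, 1.0, 0.3, -0.2, -1.7, -1.8] [-0.3, 1.3, -0.3, -1.8, -2.4, -1.5]
red -45 1 180 [np.True_, np.True_, np.True_, np.True_] [-0.5, 1.0, 0.3, -0.2, -1.7, -1.8] [0.6, 1.3, -0.3, 0.3, -2.4, -1.6]
red -45 -1 0 [np.True_, np.True_, np.True_, np.True_] [-0.5, 1.0, 0.3, -0.2, -1.7, 1.4] [-0.3, 1.3, -0.3, -1.8, -2.4, 1.7]
red -45 -1 180 [np.True_, np.True_, np.True_, np.True_] [-0.5, 1.0, 0.3, -0.2, -1.7, 1.4] [0.6, 1.3, -0.3, 0.3, -2.4, 1.6]
```

```bash
cat >> feas.py <<'E'
def pts(q):
    r0,h,L2,F,E,y0,T,y1=K;R=Ro.from_euler
    A=R('z',q[0]);p=A.apply([r0,y0,h]);A=A*R('y',q[1]);p=p+A.apply([0,0,L2]);o=[p];A=A*R('y',-q[2]);p=p+A.apply([F,0,E]);o.append(p);A=A*R('x',q[3]*sg[0]);p=p+A.apply([0,y1,0]);o.append(p);o.append(kin.fk2(q,K,sg)[0])
    return np.round(o).astype(int).tolist()
E
python3 - <<'E'
from feas import *
for n in('green','red'):
  for al in (0,8):
   for k in(0,180):
    Pg,Rg,Pf,Rf=poses(n,al,-1,NE[n][1]+k)
    for lab,P,R in(("g",Pg,Rg),("lift",Pg+[0,0,150],Rg),("f",Pf,Rf),("f+",Pf+[0,0,90],Rf)):
        r=ik(P,R);print(n,al,k,lab,round(r[0],6),np.round(r[1],2).tolist(),pts(r[1]))
E
```

```text
green 0 0 g 0.0 [0.15, 0.44, -0.66, -0.0, -0.47, 0.68] [[242, 34, 658], [432, 64, 291], [456, -92, 291], [456, -92, 2]]
green 0 0 lift 0.0 [0.15, 0.19, -0.49, -0.0, -0.88, 0.68] [[113, 14, 700], [432, 64, 441], [456, -92, 441], [456, -92, 152]]
green 0 0 f 0.0 [-0.96, 0.86, -0.19, -1.52, -1.6, 1.05] [[248, -356, 514], [369, -527, 156], [284, -420, 78], [510, -241, 78]]
green 0 0 f+ 0.0 [-0.96, 0.68, -0.2, -1.53, -1.61, 0.88] [[205, -297, 585], [359, -515, 268], [284, -420, 168], [510, -241, 168]]
green 0 180 g 0.0 [0.15, 0.44, -0.66, -0.0, -0.47, 0.68] [[242, 34, 658], [432, 64, 291], [456, -92, 291], [456, -92, 2]]
green 0 180 lift 0.0 [0.15, 0.19, -0.49, -0.0, -0.88, 0.68] [[113, 14, 700], [432, 64, 441], [456, -92, 441], [456, -92, 152]]
green 0 180 f 0.0 [0.07, 1.02, -0.25, 0.63, -1.82, 1.75] [[483, 29, 445], [611, 38, 50], [707, -84, 78], [481, -263, 78]]
green 0 180 f+ 0.0 [0.06, 0.88, -0.27, 0.65, -1.91, 1.82] [[440, 25, 506], [612, 36, 129], [707, -84, 168], [481, -263, 168]]
green 8 0 g 0.0 [0.15, 0.39, -0.93, 0.61, -0.19, 0.08] [[220, 31, 668], [323, 47, 266], [429, -67, 28
[... 2211 characters left out ...]
] [[352, -180, 554], [449, -229, 155], [321, -147, 115], [484, 87, 75]]
red 8 0 f+ 0.0 [-0.45, 0.51, -0.54, -1.64, -1.37, 1.04] [[250, -124, 640], [439, -216, 283], [321, -147, 205], [484, 87, 165]]
red 8 180 g 0.0 [-0.45, 0.57, -0.41, 0.1, -0.46, 1.14] [[278, -137, 622], [488, -237, 279], [432, -384, 288], [461, -413, 2]]
red 8 180 lift 0.0 [-0.45, 0.38, -0.25, 0.06, -0.81, 1.19] [[191, -95, 671], [495, -240, 430], [432, -384, 438], [461, -413, 152]]
red 8 180 f 0.0 [0.66, 0.95, -0.22, 0.31, -1.82, 1.69] [[369, 282, 475], [501, 384, 96], [627, 293, 115], [464, 58, 75]]
red 8 180 f+ 0.0 [0.66, 0.82, -0.22, 0.32, -1.94, 1.74] [[331, 252, 533], [502, 384, 179], [627, 293, 205], [464, 58, 165]]
```

```bash
cat >> feas.py <<'E'
from scipy.spatial.transform import Slerp
def check(q,p1,R1,N,verbose=True):
    "joint path for N straight rows"
    p0,R0=kin.fk2(q,K,sg);rv=(R0.inv()*R1).as_rotvec();mx=0;bad=0;q0=q
    for i in range(1,N+1):
        f=i/N;r=ik(p0+(p1-p0)*f,R0*Ro.from_rotvec(rv*f),[q]);bad=max(bad,r[0]);mx=max(mx,abs(r[1]-q).max());q=r[1]
    print(N,"bad",round(bad,6),"maxstep",round(mx,3),np.round(q,2).tolist(),pts(q));return q
E
python3 - <<'E'
from feas import *
s=monitor.read_state();q=np.array(s['joints'])
for n,al in (('red',12),('green',4)):
    print(n)
    Pg,Rg,Pf,Rf=poses(n,al,-1,NE[n][1],zg=29);print(Pg,Pf)
    a=check(q,Pg+[0,0,150],Rg,10) if n=='red' else ik(Pg+[0,0,150],Rg)[1]
    check(a,Pg,Rg,6)
    b=check(a,Pg+[0,0,190],Rg,2)
    m=check(b,Pf+[0,0,130],Rf,20)
    q=check(m,Pf,Rf,8)
E
```

```text
red
[ 461.90045633 -413.70045633    5.52445758] [482.56138846  84.68658021  73.01011942]
10 bad 0.0 maxstep 0.227 [-0.44, 0.35, -0.32, 0.11, -0.71, 1.15] [[178, -86, 677], [476, -225, 424], [419, -371, 438], [462, -414, 156]]
6 bad 0.0 maxstep 0.067 [-0.44, 0.55, -0.5, 0.22, -0.33, 1.03] [[269, -131, 629], [458, -220, 271], [419, -371, 288], [462, -414, 6]]
2 bad 0.0 maxstep 0.049 [-0.44, 0.31, -0.26, 0.1, -0.81, 1.16] [[159, -78, 684], [478, -226, 465], [419, -371, 478], [462, -414, 196]]
20 bad 0.0 maxstep 0.107 [-0.42, 0.35, -0.51, -1.57, -1.29, 0.84] [[180, -84, 677], [430, -196, 366], [321, -147, 263], [483, 85, 203]]
8 bad 0.0 maxstep 0.055 [-0.46, 0.71, -0.55, -1.65, -1.33, 1.26] [[334, -167, 574], [450, -224, 181], [321, -147, 133], [483, 85, 73]]
green
[457.26332475 -92.77041924   5.05846279] [ 507.19336889 -242.6986744    76.32584463]
6 bad 0.0 maxstep 0.08 [0.18, 0.41, -0.76, 0.16, -0.36, 0.5] [[229, 39, 663], [392, 69, 283], [442, -79, 293], [457, -93, 5]]
2 bad 0.0 maxstep 0.056 [0.19, 0.12, -0.49, 0.07, -0.92, 0.6] [[70, 10, 707], [407, 74, 474], [442, -79, 483], [457, -93, 195]]
20 bad 0.0 maxstep 0.107 [-0.95, 0.57, -0.18, -1.49, -1.56, 0.76] [[178, -254, 622], [355, -501, 341], [282, -422, 226], [507, -243, 206]]
8 bad 0.0 maxstep 0.036 [-0.95, 0.83, -0.19, -1.49, -1.54, 1.02] [[241, -343, 529], [370, -523, 179], [282, -422, 96], [507, -243, 76]]
```

```bash
cat > go.py <<'E'
from feas import *
SET={'red':12,'green':4}
def tgt(n): return poses(n,SET[n],-1,NE[n][1],zg=29)
E
python3 - <<'E'
from go import *
Pg,Rg,Pf,Rf=tgt('red');st()
rows(Pg+[0,0,130],Rg,8)
E
```

```text
4.0 [ 471.9 -177.2  159.2] [ 0.89  -0.366  0.243  0.121] [-0.2  0.1 -0.7] 85.12694649604032
target [ 461.9 -413.7  135.5] rot total 0.342 dist 237.9 turn/row [ 0.005 -0.042  0.001]
[15.2, 21.6, 13.7]
[15.8, 21.6, 13.0]
[16.4, 21.6, 12.2]
[16.9, 21.7, 11.4]
[17.4, 21.7, 10.6]
[17.8, 21.7, 9.7]
[18.2, 21.8, 8.8]
[18.6, 21.8, 8.0]
```

send_rows(
  series=[
    [[15.2,21.6,13.7],[0.005,-0.042,0.001],85],
    [[15.8,21.6,13],[0.005,-0.042,0.001],85],
    [[16.4,21.6,12.2],[0.005,-0.042,0.001],85],
    [[16.9,21.7,11.4],[0.005,-0.042,0.001],85],
    [[17.4,21.7,10.6],[0.005,-0.042,0.001],85],
    [[17.8,21.7,9.7],[0.005,-0.042,0.001],85],
    [[18.2,21.8,8.8],[0.005,-0.042,0.001],85],
    [[18.6,21.8,8],[0.005,-0.042,0.001],85],
  ],
)

```text
clock: 4.8
position: [461.5, -400.7, 141.3]
ee_rot: [0.916, -0.383, 0.109, 0.045]
contact_force: [0.4, -0.5, 0.4]
gripper_width: 84.9
grasp_force: 0.0
```

Run:
```python
from go import *
s=st();Pg,Rg,Pf,Rf=tgt('red');rows(Pg,Rg,6)
im=get_image("wrist");cv2.imwrite("pics/wrist3.png",im[:,:,::-1]);c=camera_info("wrist")
for b in blobs(masks(im)['red'],150): print(b[0],b[1],np.round(onz(c,b[1],40),1))
```

```text
4.8 [ 461.5 -400.7  141.3] [ 0.916 -0.383  0.109  0.045] [ 0.4 -0.5  0.4] 84.90839426801104
target [ 461.9 -413.7    5.5] rot total 0.028 dist 136.4 turn/row [ 0.    -0.005 -0.001]
[-3.8, 1.5, 22.4]
[-3.7, 1.5, 22.4]
[-3.6, 1.5, 22.4]
[-3.5, 1.5, 22.4]
[-3.4, 1.5, 22.4]
[-3.3, 1.5, 22.4]
1506 [327.6 283.4] [ 451.3 -404.6   40. ]
```

View pics/wrist3.png

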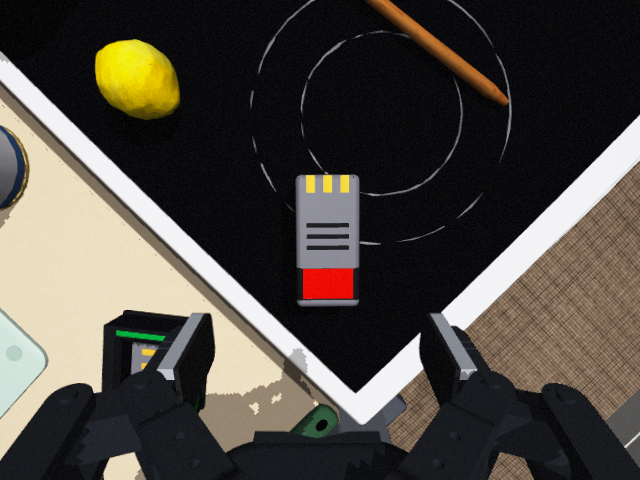

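The red pack is centred between the fingers at (328,240) and square to them, with its tag at (328,283). The close view is about 3 mm off the first measurement, along the pack's length. I'll descend and grip.

send_rows(
  series=[
    [[-3,2,24],[0,-0.005,-0.001],85],
    [[-3,2,24],[0,-0.005,-0.001],85],
    [[-3,2,24],[0,-0.005,-0.001],85],
    [[-3,1.5,24],[0,-0.005,-0.001],85],
    [[-3,1.5,18],[0,-0.005,0],85],
    [[-3,1,10],[0,-0.003,0],85],
    [[-1,0,5],[0,0,0],85],
    [[0,0,3],[0,0,0],85],
  ],
)

```text
clock: 5.65
position: [461.3, -416.1, 8.7]
ee_rot: [0.918, -0.383, 0.097, 0.042]
contact_force: [-0.5, -0.1, 0.0]
gripper_width: 84.9
grasp_force: 0.0
```

```bash
sed -i "s/471.1,-422.9/472.1,-425.0/" plan.py
python3 - <<'E'
from go import *
s=st();Pg,Rg,Pf,Rf=tgt('red');print(np.round(Ro.from_quat(s['ee_rot']).as_matrix(),3).tolist());rows(Pg,Rg,2)
E
```

```text
5.65 [ 461.3 -416.1    8.7] [ 0.918 -0.383  0.097  0.042] [-0.5 -0.1  0. ] 84.93029875276439
[[0.688, -0.711, 0.145], [-0.695, -0.703, -0.151], [0.21, 0.003, -0.978]]
target [ 462.9 -415.8    5.5] rot total 0.007 dist 3.6 turn/row [ 0.002 -0.001 -0.003]
[0.1, -0.7, 1.6]
[0.1, -0.7, 1.7]
```

Good. Close and let the fingers settle.

send_rows(
  series=[
    [[0,-1,3],[0,0,0],85],
    [[0,0,0],[0,0,0],60],
    [[0,0,0],[0,0,0],45],
    [[0,0,0],[0,0,0],35],
    [[0,0,0],[0,0,0],30],
    [[0,0,0],[0,0,0],30],
    [[0,0,0],[0,0,0],30],
    [[0,0,0],[0,0,0],30],
  ],
)

```text
clock: 6.45
position: [463.0, -416.1, 6.8]
ee_rot: [0.918, -0.383, 0.097, 0.042]
contact_force: [-0.7, 2.0, 5.5]
gripper_width: 45.1
grasp_force: 63.0
```

```bash
cat > grasp.py <<'E'
from go import *
import json,sys
def save(n):
    s=st();R=Ro.from_quat(s['ee_rot']);y=R.as_matrix()[:,1];a=np.degrees(np.arctan2(y[1],y[0]))+90;d=np.array([C(a),S(a)]);P=np.array(s['position'])
    c=PK[n][0];c=P[:2]+d*((c-P[:2])@d)
    Rp=Ro.from_euler('z',a,degrees=True);foot=np.r_[c+48*d,20.]
    json.dump(dict(f=R.inv().apply(foot-P).tolist(),r=(R.inv()*Rp).as_quat().tolist()),open(n+".json","w"));print(n,a%360,c,"foot in tool",R.inv().apply(foot-P).round(1))
def final(n,h):
    "tool pose that puts the foot h mm above fully home"
    g=json.load(open(n+".json"));az=NE[n][1];zp=-np.array([C(az),S(az),0]);xp=np.array([0,0,-1.])
    Rf=Ro.from_matrix(np.c_[xp,np.cross(zp,xp),zp])*Ro.from_quat(g['r']).inv()
    return np.r_[NE[n][0],12.+h]-Rf.apply(g['f']),Rf
def footnow(n):
    g=json.load(open(n+".json"));s=monitor.read_state();R=Ro.from_quat(s['ee_rot']);Rp=R*Ro.from_quat(g['r'])
    f=np.array(s['position'])+R.apply(g['f'])
    print("foot",f.round(1),"pack x",Rp.as_matrix()[:,0].round(3),"z az",np.degrees(np.arctan2(*Rp.as_matrix()[1::-1,2])).round(1),"goal",NE[n])
E
python3 - <<'E'
from grasp import *
save('red');s=monitor.read_state();q=np.array(s['joints'])
Pf,Rf=final('red',130);p=np.array(s['position']);R=Ro.from_quat(s['ee_rot'])
print("lift dir in tool",R.inv().apply([0,0,1]).round(3))
a=check(q,p+[0,0,190],R,4);check(a,Pf,Rf,20)
E
```

```text
6.45 [ 463.  -416.1    6.8] [ 0.918 -0.383  0.097  0.042] [-0.7  2.   5.5] 45.11985742524278
red 314.66613328252777 [ 471.92449965 -425.17346687] foot in tool [62.1  0.  -0.1]
lift dir in tool [ 0.211  0.003 -0.977]
4 bad 0.0 maxstep 0.123 [-0.44, 0.31, -0.25, 0.11, -0.81, 1.15] [[153, -94, 686], [472, -243, 468], [421, -372, 481], [463, -416, 197]]
20 bad 0.0 maxstep 0.113 [-0.39, 0.37, -0.55, -1.61, -1.27, 0.9] [[185, -99, 676], [421, -197, 349], [321, -150, 264], [482, 84, 203]]
```

send_rows(
  series=[
    [[2,0,-10],[0,0,0],30],
    [[4,0,-18],[0,0,0],30],
    [[5.5,0,-25],[0,0,0],30],
    [[5.5,0,-25],[0,0,0],30],
    [[6.5,0,-30],[0,0,0],30],
    [[6.5,0,-30],[0,0,0],30],
    [[6.5,0,-30],[0,0,0],30],
    [[4,0,-18],[0,0,0],30],
  ],
)

```text
clock: 7.25
position: [463.6, -416.1, 199.0]
ee_rot: [0.918, -0.383, 0.098, 0.042]
contact_force: [0.4, -0.8, -2.5]
gripper_width: 45.1
grasp_force: 62.4
```

Run:
```python
from grasp import *
s=st();Pf,Rf=final('red',130);rows(Pf,Rf,20)
```

```text
7.25 [ 463.6 -416.1  199. ] [ 0.918 -0.383  0.098  0.042] [ 0.4 -0.8 -2.5] 45.0873640518146
target [481.9  83.7 202.7] rot total 1.992 dist 500.1 turn/row [ 0.041 -0.065  0.064]
[-16.7, -18.2, -3.9]
[-18.0, -17.2, -2.0]
[-19.1, -16.1, -0.1]
[-20.1, -14.8, 1.8]
[-20.8, -13.4, 3.7]
[-21.3, -11.9, 5.6]
[-21.6, -10.2, 7.4]
[-21.6, -8.5, 9.2]
[-21.5, -6.7, 10.9]
[-21.1, -4.9, 12.5]
[-20.5, -3.0, 14.0]
[-19.6, -1.1, 15.4]
[-18.6, 0.7, 16.7]
[-17.4, 2.6, 17.8]
[-16.0, 4.4, 18.7]
[-14.4, 6.2, 19.5]
[-12.7, 7.8, 20.1]
[-10.8, 9.4, 20.5]
[-8.9, 10.9, 20.7]
[-6.8, 12.2, 20.7]
```

send_rows(
  series=[
    [[-16.7,-18.2,-3.9],[0.041,-0.065,0.064],30],
    [[-18,-17.2,-2],[0.041,-0.065,0.064],30],
    [[-19.1,-16.1,0],[0.041,-0.065,0.064],30],
    [[-20.1,-14.8,1.8],[0.041,-0.065,0.064],30],
    [[-20.8,-13.4,3.7],[0.041,-0.065,0.064],30],
    [[-21.3,-11.9,5.6],[0.041,-0.065,0.064],30],
    [[-21.6,-10.2,7.4],[0.041,-0.065,0.064],30],
    [[-21.6,-8.5,9.2],[0.041,-0.065,0.064],30],
  ],
)

```text
clock: 8.05
position: [471.0, -214.8, 198.1]
ee_rot: [0.78, -0.577, -0.073, -0.23]
contact_force: [0.2, -0.7, -0.8]
gripper_width: 45.2
grasp_force: 62.3
```

send_rows(
  series=[
    [[-21.5,-6.7,10.9],[0.041,-0.065,0.064],30],
    [[-21.1,-4.9,12.5],[0.041,-0.065,0.064],30],
    [[-20.5,-3,14],[0.041,-0.065,0.064],30],
    [[-19.6,-1.1,15.4],[0.041,-0.065,0.064],30],
    [[-18.6,0.7,16.7],[0.041,-0.065,0.064],30],
    [[-17.4,2.6,17.8],[0.041,-0.065,0.064],30],
    [[-16,4.4,18.7],[0.041,-0.065,0.064],30],
    [[-14.4,6.2,19.5],[0.041,-0.065,0.064],30],
  ],
)

```text
clock: 8.85
position: [479.0, -15.5, 200.5]
ee_rot: [-0.519, 0.68, 0.229, 0.465]
contact_force: [-0.1, 0.2, -2.4]
gripper_width: 45.4
grasp_force: 62.4
```

Run:
```python
from grasp import *
s=st();footnow('red');Pf,Rf=final('red',100);rows(Pf,Rf,6)
```

```text
8.85 [479.  -15.5 200.5] [-0.519  0.68   0.229  0.465] [-0.1  0.2 -2.4] 45.41364736017653
foot [477.1 -46.3 146.6] pack x [ 0.055 -0.315 -0.947] z az -114.1 goal (array([474.3,  72.8]), 55.2)
target [481.9  83.7 172.7] rot total 0.387 dist 103.1 turn/row [ 0.027 -0.043  0.04 ]
[-4.1, 6.2, 15.5]
[-3.2, 6.8, 15.4]
[-2.3, 7.3, 15.4]
[-1.3, 7.8, 15.2]
[-0.4, 8.3, 15.1]
[0.6, 8.6, 14.8]
```

send_rows(
  series=[
    [[-4.1,6.2,15.5],[0.027,-0.043,0.04],30],
    [[-3.2,6.8,15.4],[0.027,-0.043,0.04],30],
    [[-2.3,7.3,15.4],[0.027,-0.043,0.04],30],
    [[-1.3,7.8,15.2],[0.027,-0.043,0.04],30],
    [[-0.4,8.3,15.1],[0.027,-0.043,0.04],30],
    [[0.6,8.6,14.8],[0.027,-0.043,0.04],30],
    [[0,0,0],[0,0,0],30],
    [[0,0,0],[0,0,0],30],
  ],
)

```text
clock: 9.65
position: [481.7, 82.5, 171.9]
ee_rot: [-0.364, 0.688, 0.291, 0.556]
contact_force: [-0.5, 0.8, -0.7]
gripper_width: 45.4
grasp_force: 62.4
```

Run:
```python
from grasp import *
s=st();footnow('red');Pf,Rf=final('red',50);rows(Pf,Rf,4)
out=[]
for n in("scene","wrist"):
    im=get_image(n);cv2.imwrite(f"pics/{n}4.png",im[:,:,::-1]);out.append(im)
a=cv2.resize(out[0][100:300,140:407],(400,300));b=cv2.resize(out[1],(400,300));cv2.imwrite("pics/m4.png",np.hstack([a,b])[:,:,::-1])
```

```text
9.65 [481.7  82.5 171.9] [-0.364  0.688  0.291  0.556] [-0.5  0.8 -0.7] 45.36565463494085
foot [474.3  71.4 111.2] pack x [ 0.003 -0.003 -1.   ] z az -124.6 goal (array([474.3,  72.8]), 55.2)
target [481.9  83.7 122.7] rot total 0.005 dist 49.2 turn/row [ 0.001 -0.     0.001]
[12.0, 0.2, 2.9]
[12.0, 0.2, 2.9]
[12.0, 0.2, 2.9]
[12.0, 0.1, 2.9]
```

View pics/m4.png

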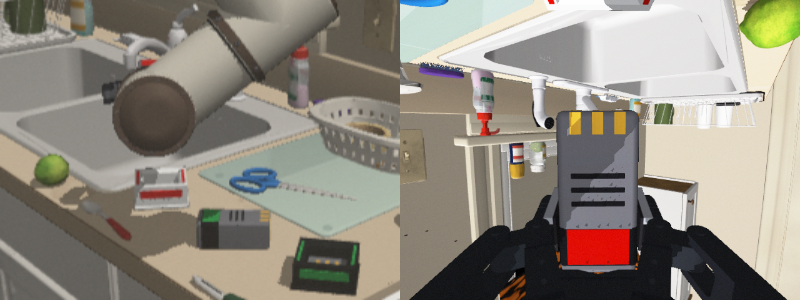

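The left crop (scene camera) shows the arm over the counter and the caddy at crop (160,190). The right crop (wrist camera, which is now upside down) shows the red pack held square, contacts towards the floor. I'll lower it over the caddy.

send_rows(
  series=[
    [[12,0.3,3.1],[0.001,0,0.001],30],
    [[12,0.3,3.1],[0.001,0,0.001],30],
    [[12,0.3,3],[0.001,0,0.001],30],
    [[12,0.2,3],[0.001,0,0.001],30],
    [[10,0,2.3],[0,0,0],30],
    [[8,0,1.9],[0,0,0],30],
    [[3,0,0.7],[0,0,0],30],
    [[0,0,0],[0,0,0],30],
  ],
)

```text
clock: 10.55
position: [482.3, 85.0, 101.0]
ee_rot: [-0.361, 0.689, 0.291, 0.557]
contact_force: [-0.3, 0.3, -2.2]
gripper_width: 45.5
grasp_force: 62.4
```

Run:
```python
from grasp import *
s=st();footnow('red');Pf,Rf=final('red',20);rows(Pf,Rf,4)
c=camera_info("scene");im=get_image("scene")
for k,m in masks(im).items():
    for b in blobs(m,8):
        if 190<b[1][0]<400 and 205<b[1][1]<300: print(k,b[0],b[1],np.round(onz(c,b[1],36),1))
im=get_image("side");c=camera_info("side")
for k,m in masks(im).items():
    for b in blobs(m,8):
        if 190<b[1][0]<400 and 205<b[1][1]<310: print("side",k,b[0],b[1],np.round(onz(c,b[1],36),1))
```

```text
10.55 [482.3  85.  101. ] [-0.361  0.689  0.291  0.557] [-0.3  0.3 -2.2] 45.45265705497192
foot [474.8  74.1  40.3] pack x [ 0.001  0.    -1.   ] z az -124.9 goal (array([474.3,  72.8]), 55.2)
target [481.9  83.7  92.7] rot total 0.002 dist 8.4 turn/row [-0.001  0.     0.   ]
[2.1, -0.1, 0.1]
[2.1, -0.1, 0.1]
[2.1, -0.1, 0.1]
[2.1, -0.1, 0.1]
green 20 [340.2 266.3] [ 478.7 -222.5   36. ]
green 18 [375.8 269. ] [ 521.4 -273.2   36. ]
red 10 [215.2 248.2] [343.7  -7.6  36. ]
red 27 [222.7 255.4] [338.  -43.1  36. ]
side green 56 [287.3 250.3] [448.7 -80.6  36. ]
side green 37 [330.  274.1] [ 475.7 -228.1   36. ]
side green 45 [358.7 279.3] [ 515.9 -278.9   36. ]
side green 159 [339.3 289.5] [ 458.7 -289.8   36. ]
side red 15 [275.5 235.5] [460.9   7.3  36. ]
side red 27 [242.7 255.8] [346.7 -48.8  36. ]
```

send_rows(
  series=[
    [[2,-0.2,0],[0,0,0],30],
    [[2,-0.2,0],[0,0,0],30],
    [[2,-0.1,0.1],[0,0,0],30],
    [[2,0,0.2],[0,0,0],30],
    [[0,0,0],[0,0,0],30],
  ],
)

```text
clock: 11.15
position: [481.6, 83.8, 92.9]
ee_rot: [-0.361, 0.689, 0.292, 0.557]
contact_force: [-0.5, -0.0, -1.5]
gripper_width: 45.5
grasp_force: 62.4
```

send_rows(
  series=[
    [[2,0,0.5],[0,0,0],30],
    [[2,0,0.5],[0,0,0],30],
    [[2,0,0.5],[0,0,0],30],
    [[0,0,0],[0,0,0],30],
  ],
)

```text
clock: 11.55
position: [481.7, 84.0, 86.7]
ee_rot: [-0.361, 0.689, 0.292, 0.557]
contact_force: [-0.6, 0.6, -1.9]
gripper_width: 45.1
grasp_force: 62.4
```

Run:
```python
from grasp import *
s=st();footnow('red');print(s['wrist_torque'])
```

```text
11.55 [481.7  84.   86.7] [-0.361  0.689  0.292  0.557] [-0.6  0.6 -1.9] 45.05077673706634
foot [474.1  73.2  25.9] pack x [-0.     0.001 -1.   ] z az -124.9 goal (array([474.3,  72.8]), 55.2)
[-1.89502415  1.39195075 -0.03323075]
```

No contact on the walls. Going down.

send_rows(
  series=[
    [[2,0,0.5],[0,0,0],30],
    [[2,0,0.5],[0,0,0],30],
    [[2,0,0.5],[0,0,0],30],
    [[2,0,0.5],[0,0,0],30],
    [[2,0,0.5],[0,0,0],30],
    [[1,0,0.2],[0,0,0],30],
    [[1,0,0.2],[0,0,0],30],
    [[0,0,0],[0,0,0],30],
  ],
)

```text
clock: 12.35
position: [481.9, 84.2, 74.6]
ee_rot: [-0.361, 0.689, 0.291, 0.557]
contact_force: [0.7, -0.4, -2.5]
gripper_width: 45.2
grasp_force: 62.4
```

send_rows(
  series=[
    [[0.7,0,0.2],[0,0,0],30],
    [[0.7,0,0.2],[0,0,0],30],
    [[0,0,0],[0,0,0],30],
  ],
)

```text
clock: 12.65
position: [482.0, 84.3, 73.2]
ee_rot: [-0.361, 0.689, 0.291, 0.557]
contact_force: [0.4, -0.1, -1.4]
gripper_width: 45.3
grasp_force: 62.4
```

Run:
```python
from grasp import *
s=st();footnow('red');print(s['wrist_torque'])
```

```text
12.65 [482.   84.3  73.2] [-0.361  0.689  0.291  0.557] [ 0.4 -0.1 -1.4] 45.32738587150438
foot [474.4  73.5  12.5] pack x [ 0.  0. -1.] z az -124.9 goal (array([474.3,  72.8]), 55.2)
[-2.01397636  1.41050567 -0.03697454]
```

send_rows(
  series=[
    [[0.6,0,0.1],[0,0,0],30],
    [[0.6,0,0.1],[0,0,0],30],
    [[0,0,0],[0,0,0],30],
  ],
)

```text
clock: 12.95
position: [482.0, 84.2, 72.0]
ee_rot: [-0.361, 0.689, 0.291, 0.557]
contact_force: [-0.2, -0.2, -2.1]
gripper_width: 45.3
grasp_force: 62.4
```

send_rows(
  series=[
    [[0.6,0,0.1],[0,0,0],30],
    [[0.4,0,0.1],[0,0,0],30],
    [[0,0,0],[0,0,0],30],
  ],
)

```text
clock: 13.25
position: [482.0, 84.3, 71.3]
ee_rot: [-0.361, 0.689, 0.292, 0.557]
contact_force: [0.3, 0.4, 1.2]
gripper_width: 45.3
grasp_force: 62.7
```

send_rows(
  series=[
    [[0.4,0,0.1],[0,0,0],30],
    [[0,0,0],[0,0,0],30],
  ],
)

```text
clock: 13.45
position: [482.0, 84.3, 71.4]
ee_rot: [-0.361, 0.689, 0.292, 0.557]
contact_force: [-0.5, -1.8, 4.3]
gripper_width: 44.8
grasp_force: 63.0
```

send_rows(
  series=[
    [[0,0,0],[0,0,0],60],
    [[0,0,0],[0,0,0],85],
    [[0,0,0],[0,0,0],85],
    [[0,0,-10],[0,0,0],85],
    [[0,0,-15],[0,0,0],85],
    [[0,0,-20],[0,0,0],85],
    [[0,0,-25],[0,0,0],85],
    [[0,0,-25],[0,0,0],85],
  ],
)

```text
clock: 14.25
position: [427.7, 6.6, 90.9]
ee_rot: [-0.361, 0.689, 0.291, 0.557]
contact_force: [-0.1, 0.3, -0.4]
gripper_width: 85.0
grasp_force: 0.0
```

Run:
```python
from grasp import *
s=st();q=np.array(s['joints']);p=np.array(s['position']);R=Ro.from_quat(s['ee_rot']);print(R.inv().apply([0,0,1]).round(3))
im=get_image("wrist");cv2.imwrite("pics/wrist5.png",im[:,:,::-1])
Pg,Rg,Pf,Rf=tgt('green');a=check(q,p+[0,0,110],R,3);check(a,Pg+[0,0,130],Rg,16);rows(p+[0,0,110],R,3)
```

```text
14.25 [427.7   6.6  90.9] [-0.361  0.689  0.291  0.557] [-0.1  0.3 -0.4] 84.9641112407897
[-0.978 -0.    -0.211]
3 bad 0.0 maxstep 0.121 [-0.65, 0.36, -0.51, -1.4, -1.44, 0.86] [[167, -120, 682], [381, -281, 369], [265, -229, 263], [428, 7, 201]]
16 bad 0.0 maxstep 0.135 [0.19, 0.19, -0.59, 0.08, -0.75, 0.58] [[114, 27, 707], [402, 82, 417], [442, -79, 427], [457, -93, 135]]
target [427.7   6.6 200.9] rot total 0.002 dist 109.7 turn/row [-0.    -0.     0.001]
[-35.9, 0.0, -6.9]
[-35.9, 0.0, -6.9]
[-35.9, 0.0, -6.9]
```

View pics/wrist5.png

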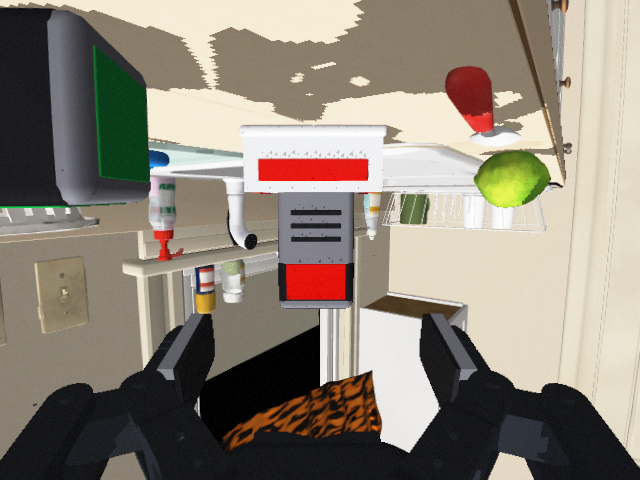

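The picture is upside down: the red pack stands upright and centred in the caddy at (316,240), tag end up. The spoon and lime look undisturbed. I'll raise the arm and go to the green pack.

send_rows(
  series=[
    [[-25,0,-5],[0,0,0],85],
    [[-36,0,-7],[0,0,0],85],
    [[-36,0,-7],[0,0,0],85],
    [[-10,0,-2],[0,0,0],85],
  ],
)

```text
clock: 14.7
position: [429.9, 8.7, 202.9]
ee_rot: [-0.363, 0.688, 0.289, 0.558]
contact_force: [-0.2, -0.3, -0.5]
gripper_width: 85.0
grasp_force: 0.0
```

Run:
```python
from grasp import *
st();Pg,Rg,Pf,Rf=tgt('green');rows(Pg+[0,0,130],Rg,16)
```

```text
14.7 [429.9   8.7 202.9] [-0.363  0.688  0.289  0.558] [-0.2 -0.3 -0.5] 84.99469343719616
target [457.3 -92.8 135.1] rot total 1.927 dist 125.1 turn/row [-0.058  0.072 -0.077]
[5.1, -5.0, -3.2]
[5.7, -4.4, -3.1]
[6.2, -3.8, -2.9]
[6.7, -3.1, -2.7]
[7.1, -2.4, -2.3]
[7.4, -1.7, -1.9]
[7.6, -1.1, -1.5]
[7.7, -0.4, -1.0]
[7.8, 0.2, -0.4]
[7.8, 0.8, 0.2]
[7.7, 1.4, 0.8]
[7.4, 1.9, 1.4]
[7.2, 2.4, 2.1]
[6.8, 2.8, 2.7]
[6.3, 3.1, 3.4]
[5.8, 3.3, 4.0]
```

send_rows(
  series=[
    [[5.1,-5,-3.2],[-0.058,0.072,-0.077],85],
    [[5.7,-4.4,-3.1],[-0.058,0.072,-0.077],85],
    [[6.2,-3.8,-2.9],[-0.058,0.072,-0.077],85],
    [[6.7,-3.1,-2.7],[-0.058,0.072,-0.077],85],
    [[7.1,-2.4,-2.3],[-0.058,0.072,-0.077],85],
    [[7.4,-1.7,-1.9],[-0.058,0.072,-0.077],85],
    [[7.6,-1.1,-1.5],[-0.058,0.072,-0.077],85],
    [[7.7,-0.4,-1],[-0.058,0.072,-0.077],85],
  ],
)

```text
clock: 15.5
position: [443.3, -42.5, 165.4]
ee_rot: [0.73, -0.593, -0.146, -0.307]
contact_force: [0.1, 0.5, -0.5]
gripper_width: 84.9
grasp_force: 0.0
```

send_rows(
  series=[
    [[7.8,0.2,-0.4],[-0.058,0.072,-0.077],85],
    [[7.8,0.8,0.2],[-0.058,0.072,-0.077],85],
    [[7.7,1.4,0.8],[-0.058,0.072,-0.077],85],
    [[7.4,1.9,1.4],[-0.058,0.072,-0.077],85],
    [[7.2,2.4,2.1],[-0.058,0.072,-0.077],85],
    [[6.8,2.8,2.7],[-0.058,0.072,-0.077],85],
    [[6.3,3.1,3.4],[-0.058,0.072,-0.077],85],
    [[5.8,3.3,4],[-0.058,0.072,-0.077],85],
  ],
)

```text
clock: 16.3
position: [457.4, -92.6, 131.6]
ee_rot: [0.932, -0.361, 0.032, 0.012]
contact_force: [0.5, -0.8, -0.2]
gripper_width: 84.9
grasp_force: 0.0
```

Run:
```python
from grasp import *
s=st();Pg,Rg,Pf,Rf=tgt('green')
c=camera_info("wrist");im=get_image("wrist");cv2.imwrite("pics/wrist6.png",im[:,:,::-1])
for k,m in masks(im).items():
    for b in blobs(m,60): print(k,b[0],b[1],np.round(b[2][1]),round(b[2][2],1),np.round(onz(c,b[1],40),1),np.round(onz(c,b[1],36),1))
rows(Pg,Rg,7)
```

```text
16.3 [457.4 -92.6 131.6] [ 0.932 -0.361  0.032  0.012] [ 0.5 -0.8 -0.2] 84.92380101487765
green 544 [453.5  94.1] [78.  7.] 10.5 [ 475.4 -224.4   40. ] [ 474.8 -225.8   36. ]
green 1566 [316.4 272.4] [29. 52.] 90.0 [446.2 -82.6  40. ] [445.1 -81.6  36. ]
red 270 [132.4 334.8] [ 4. 63.] 83.1 [501.7  51.8  40. ] [501.5  55.   36. ]
red 724 [290.6 395.5] [14. 63.] 55.0 [384.7   0.6  40. ] [382.6   3.   36. ]
red 128 [112.7 463.1] [11. 14.] 81.9 [435.2 161.1  40. ] [433.9 166.1  36. ]
target [457.3 -92.8   5.1] rot total 0.008 dist 125.1 turn/row [0.001 0.    0.001]
[-1.0, -0.2, 17.8]
[-1.0, -0.2, 17.8]
[-1.0, -0.2, 17.8]
[-1.0, -0.2, 17.8]
[-1.0, -0.2, 17.8]
[-1.0, -0.2, 17.8]
[-1.0, -0.1, 17.8]
```

The tag was measured again at (446,-83), which agrees, and the pack is square to the tool. Descend and grip.

send_rows(
  series=[
    [[-1,-0.2,20],[0.001,0,0.001],85],
    [[-1.2,-0.2,22],[0.001,0,0.001],85],
    [[-1.2,-0.2,22],[0.001,0,0.001],85],
    [[-1.2,-0.2,22],[0.001,0,0.001],85],
    [[-1,-0.2,19],[0.001,0,0.001],85],
    [[-0.8,0,13],[0,0,0],85],
    [[-0.4,0,6],[0,0,0],85],
    [[0,0,2],[0,0,0],85],
  ],
)

```text
clock: 17.15
position: [459.0, -92.0, 4.6]
ee_rot: [0.93, -0.365, 0.031, 0.008]
contact_force: [-0.2, -0.4, 0.1]
gripper_width: 85.0
grasp_force: 0.0
```

send_rows(
  series=[
    [[0,0,0],[0,0,0],85],
    [[0,0,0],[0,0,0],60],
    [[0,0,0],[0,0,0],45],
    [[0,0,0],[0,0,0],35],
    [[0,0,0],[0,0,0],30],
    [[0,0,0],[0,0,0],30],
    [[0,0,0],[0,0,0],30],
    [[0,0,0],[0,0,0],30],
  ],
)

```text
clock: 17.95
position: [459.7, -91.1, 5.7]
ee_rot: [0.931, -0.365, 0.032, 0.008]
contact_force: [-0.5, 1.4, 5.1]
gripper_width: 45.0
grasp_force: 62.0
```

```bash
sed -i "s/495.5,-252.0/496.0,-252.0/" plan.py
python3 - <<'E'
from grasp import *
save('green');s=monitor.read_state();q=np.array(s['joints'])
Pf,Rf=final('green',120);p=np.array(s['position']);R=Ro.from_quat(s['ee_rot'])
print("lift dir in tool",R.inv().apply([0,0,1]).round(3))
a=check(q,p+[0,0,190],R,8);check(a,Pf,Rf,16)
E
```

```text
17.95 [459.7 -91.1   5.7] [ 0.931 -0.365  0.032  0.008] [-0.5  1.4  5.1] 44.98240507736499
green 317.2225811836686 [ 471.17472322 -101.77388189] foot in tool [ 64.4  -0.1 -10.2]
lift dir in tool [ 0.065 -0.009 -0.998]
8 bad 0.0 maxstep 0.072 [0.18, 0.12, -0.47, 0.06, -0.93, 0.61] [[81, -34, 702], [420, 29, 474], [444, -81, 479], [460, -91, 196]]
16 bad 0.0 maxstep 0.133 [-0.88, 0.61, -0.29, -1.56, -1.5, 0.89] [[173, -282, 605], [341, -484, 284], [284, -418, 214], [507, -243, 196]]
```

send_rows(
  series=[
    [[0.6,0,-10],[0,0,0],30],
    [[1.2,0,-18],[0,0,0],30],
    [[1.6,-0.2,-25],[0,0,0],30],
    [[1.6,-0.2,-25],[0,0,0],30],
    [[2,-0.3,-30],[0,0,0],30],
    [[2,-0.3,-30],[0,0,0],30],
    [[2,-0.3,-30],[0,0,0],30],
    [[1.3,-0.2,-22],[0,0,0],30],
  ],
)

```text
clock: 18.75
position: [459.3, -91.2, 197.0]
ee_rot: [0.931, -0.365, 0.032, 0.007]
contact_force: [0.7, -0.2, -2.9]
gripper_width: 45.1
grasp_force: 61.7
```

Run:
```python
from grasp import *
s=st();Pf,Rf=final('green',110);rows(Pf,Rf,16)
```

```text
18.75 [459.3 -91.2 197. ] [ 0.931 -0.365  0.032  0.007] [ 0.7 -0.2 -2.9] 45.08837752299341
target [ 507.2 -243.1  185.6] rot total 2.184 dist 159.7 turn/row [ 0.077 -0.07   0.088]
[8.6, 4.9, 1.2]
[9.0, 4.2, 0.2]
[9.4, 3.4, -0.7]
[9.5, 2.5, -1.6]
[9.6, 1.5, -2.4]
[9.5, 0.4, -3.1]
[9.2, -0.7, -3.8]
[8.8, -1.8, -4.3]
[8.3, -2.9, -4.7]
[7.6, -4.0, -5.0]
[6.9, -5.0, -5.2]
[6.0, -6.0, -5.2]
[5.1, -6.9, -5.1]
[4.1, -7.7, -4.9]
[3.1, -8.4, -4.5]
[2.0, -8.9, -4.0]
```

send_rows(
  series=[
    [[8.6,4.9,1.2],[0.077,-0.07,0.088],30],
    [[9,4.2,0.2],[0.077,-0.07,0.088],30],
    [[9.4,3.4,-0.7],[0.077,-0.07,0.088],30],
    [[9.5,2.5,-1.6],[0.077,-0.07,0.088],30],
    [[9.6,1.5,-2.4],[0.077,-0.07,0.088],30],
    [[9.5,0.4,-3.1],[0.077,-0.07,0.088],30],
    [[9.2,-0.7,-3.8],[0.077,-0.07,0.088],30],
    [[8.8,-1.8,-4.3],[0.077,-0.07,0.088],30],
  ],
)

```text
clock: 19.55
position: [483.6, -168.0, 189.5]
ee_rot: [0.682, -0.617, -0.112, -0.375]
contact_force: [-0.1, 0.4, -2.4]
gripper_width: 45.3
grasp_force: 61.8
```

send_rows(
  series=[
    [[8.3,-2.9,-4.7],[0.077,-0.07,0.088],30],
    [[7.6,-4,-5],[0.077,-0.07,0.088],30],
    [[6.9,-5,-5.2],[0.077,-0.07,0.088],30],
    [[6,-6,-5.2],[0.077,-0.07,0.088],30],
    [[5.1,-6.9,-5.1],[0.077,-0.07,0.088],30],
    [[4.1,-7.7,-4.9],[0.077,-0.07,0.088],30],
    [[3.1,-8.4,-4.5],[0.077,-0.07,0.088],30],
    [[2,-8.9,-4],[0.077,-0.07,0.088],30],
  ],
)

```text
clock: 20.35
position: [507.7, -244.1, 183.1]
ee_rot: [-0.237, 0.69, 0.222, 0.647]
contact_force: [0.3, 0.5, -2.3]
gripper_width: 45.6
grasp_force: 62.0
```

Run:
```python
from grasp import *
s=st();footnow('green');Pf,Rf=final('green',28);rows(Pf,Rf,8)
```

```text
20.35 [ 507.7 -244.1  183.1] [-0.237  0.69   0.222  0.647] [ 0.3  0.5 -2.3] 45.56603230037395
foot [ 496.5 -252.9  119.5] pack x [ 0.001  0.001 -1.   ] z az -141.6 goal (array([ 496., -252.]), 38.5)
target [ 507.2 -243.1  103.6] rot total 0.002 dist 79.5 turn/row [-0.  0. -0.]
[9.9, 0.1, 0.7]
[9.9, 0.1, 0.7]
[9.9, 0.1, 0.7]
[9.9, 0.1, 0.7]
[9.9, 0.1, 0.7]
[9.9, 0.1, 0.7]
[9.9, 0.1, 0.7]
[9.9, 0.1, 0.7]
```

send_rows(
  series=[
    [[10,0.1,0.7],[0,0,0],30],
    [[12,0.1,0.8],[0,0,0],30],
    [[12,0.1,0.8],[0,0,0],30],
    [[12,0.1,0.8],[0,0,0],30],
    [[12,0.1,0.8],[0,0,0],30],
    [[12,0.1,0.8],[0,0,0],30],
    [[8,0.1,0.7],[0,0,0],30],
    [[0,0,0],[0,0,0],30],
  ],
)

```text
clock: 21.15
position: [507.7, -242.2, 104.5]
ee_rot: [-0.239, 0.689, 0.223, 0.646]
contact_force: [0.9, -0.0, -2.3]
gripper_width: 45.2
grasp_force: 62.0
```

Run:
```python
from grasp import *
s=st();footnow('green');print(s['wrist_torque']);Pf,Rf=final('green',16);rows(Pf,Rf,6)
out=[]
for n,x,y in(("scene",290,170),("side",260,180)):
    im=get_image(n);cv2.imwrite(f"pics/{n}7.png",im[:,:,::-1]);out.append(cv2.resize(im[y:y+150,x:x+200],(400,300)))
cv2.imwrite("pics/m7.png",np.hstack(out)[:,:,::-1])
```

```text
21.15 [ 507.7 -242.2  104.5] [-0.239  0.689  0.223  0.646] [ 0.9 -0.  -2.3] 45.15078148534145
foot [ 496.5 -251.2   40.9] pack x [ 0.001 -0.001 -1.   ] z az -141.3 goal (array([ 496., -252.]), 38.5)
[-1.61521413  2.04537528  0.01885018]
target [ 507.2 -243.1   91.6] rot total 0.003 dist 12.9 turn/row [ 0. -0.  0.]
[2.1, -0.1, -0.0]
[2.1, -0.1, -0.0]
[2.1, -0.1, -0.0]
[2.1, -0.1, -0.0]
[2.1, -0.1, -0.0]
[2.1, -0.1, -0.0]
```

View pics/m7.png

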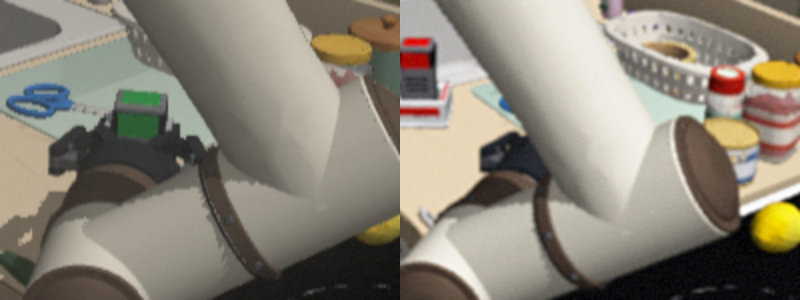

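The scene crop shows the green pack upright in the gripper over the dock. The arm link is clear of the lemon, and the peeler is visible at lower left. The side crop shows the red pack seated in the caddy. Continue down.

send_rows(
  series=[
    [[2,-0.3,-0.1],[0,0,0],30],
    [[2,-0.3,-0.1],[0,0,0],30],
    [[2,-0.1,-0.1],[0,0,0],30],
    [[2,0,0],[0,0,0],30],
    [[2,0,0.1],[0,0,0],30],
    [[0,0,0],[0,0,0],30],
  ],
)

```text
clock: 21.85
position: [507.5, -243.6, 95.7]
ee_rot: [-0.239, 0.689, 0.222, 0.647]
contact_force: [-0.7, -0.1, -1.5]
gripper_width: 45.1
grasp_force: 62.0
```

Run:
```python
from grasp import *
s=st();footnow('green');print(s['wrist_torque'])
```

```text
21.85 [ 507.5 -243.6   95.7] [-0.239  0.689  0.222  0.647] [-0.7 -0.1 -1.5] 45.06578251596001
foot [ 496.4 -252.7   32. ] pack x [ 0.002 -0.002 -1.   ] z az -141.3 goal (array([ 496., -252.]), 38.5)
[-1.58488734  2.09316185 -0.0157189 ]
```

send_rows(
  series=[
    [[1.8,0,0.1],[0,0,0],30],
    [[1.8,0,0.1],[0,0,0],30],
    [[1.8,0,0.1],[0,0,0],30],
    [[1.8,0,0.1],[0,0,0],30],
    [[1.8,0,0.1],[0,0,0],30],
    [[1.2,0,0.1],[0,0,0],30],
    [[1.2,0,0.1],[0,0,0],30],
    [[0,0,0],[0,0,0],30],
  ],
)

```text
clock: 22.65
position: [507.5, -243.7, 84.4]
ee_rot: [-0.239, 0.689, 0.222, 0.647]
contact_force: [0.4, -0.1, -1.7]
gripper_width: 45.4
grasp_force: 62.0
```

send_rows(
  series=[
    [[1.2,0,0.1],[0,0,0],30],
    [[1.2,0,0.1],[0,0,0],30],
    [[1.2,0,0.1],[0,0,0],30],
  ],
)

```text
clock: 22.95
position: [507.6, -243.6, 81.6]
ee_rot: [-0.24, 0.688, 0.222, 0.647]
contact_force: [-1.5, -0.8, 2.6]
gripper_width: 45.1
grasp_force: 62.2
```

The pack is on the contact plate, with the foot at about 18 mm. Push on gently.

send_rows(
  series=[
    [[1,0,0.1],[0,0,0],30],
    [[1,0,0.1],[0,0,0],30],
    [[1,0,0.1],[0,0,0],30],
    [[1,0,0.1],[0,0,0],30],
  ],
)

```text
clock: 23.35
position: [507.5, -243.6, 79.1]
ee_rot: [-0.24, 0.687, 0.222, 0.648]
contact_force: [-3.4, -1.4, 6.6]
gripper_width: 45.3
grasp_force: 62.4
```

send_rows(
  series=[
    [[1,0,0.1],[0,0,0],30],
    [[1,0,0.1],[0,0,0],30],
  ],
)

```text
clock: 23.55
position: [507.5, -243.6, 77.2]
ee_rot: [-0.24, 0.687, 0.222, 0.648]
contact_force: [-4.6, -2.0, 7.9]
gripper_width: 45.0
grasp_force: 62.4
```

Run:
```python
from grasp import *
s=st();footnow('green');print(s['wrist_torque'])
```

```text
23.55 [ 507.5 -243.6   77.2] [-0.24   0.687  0.222  0.648] [-4.6 -2.   7.9] 44.99164680777854
foot [ 496.8 -252.7   13.4] pack x [ 0.007 -0.002 -1.   ] z az -141.3 goal (array([ 496., -252.]), 38.5)
[-0.25723062  0.26051101  0.17408183]
```

send_rows(
  series=[
    [[1,0,0.1],[0,0,0],30],
    [[1,0,0.1],[0,0,0],30],
  ],
)

```text
clock: 23.75
position: [507.5, -243.6, 76.5]
ee_rot: [-0.241, 0.686, 0.223, 0.649]
contact_force: [-6.0, -3.9, 14.0]
gripper_width: 45.3
grasp_force: 62.8
```

send_rows(
  series=[
    [[0.7,0,0.1],[0,0,0],30],
    [[0.7,0,0.1],[0,0,0],30],
  ],
)

```text
clock: 23.95
position: [507.4, -243.6, 76.6]
ee_rot: [-0.241, 0.685, 0.223, 0.65]
contact_force: [-7.9, -4.6, 17.2]
gripper_width: 44.8
grasp_force: 63.1
```

Run:
```python
from grasp import *
s=st();footnow('green');print(s['wrist_torque'])
```

```text
23.95 [ 507.4 -243.6   76.6] [-0.241  0.685  0.223  0.65 ] [-7.9 -4.6 17.2] 44.78652134479487
foot [ 497.  -252.5   12.8] pack x [ 0.013  0.    -1.   ] z az -141.2 goal (array([ 496., -252.]), 38.5)
[ 1.41185957 -1.63553444  0.25909031]
```

send_rows(
  series=[
    [[1,0,0],[0,0,0],30],
    [[1,0,0],[0,0,0],30],
    [[1,0,0],[0,0,0],30],
    [[0,0,0],[0,0,0],30],
  ],
)

```text
clock: 24.35
position: [507.1, -243.3, 76.5]
ee_rot: [-0.241, 0.683, 0.224, 0.653]
contact_force: [-8.0, -3.9, 24.5]
gripper_width: 45.2
grasp_force: 63.2
```

The pack is on its stop: the force rises with no further travel. Unload, release and back off.

send_rows(
  series=[
    [[-2,0,0],[0,0,0],30],
    [[-2,0,0],[0,0,0],30],
    [[0,0,0],[0,0,0],60],
    [[0,0,0],[0,0,0],85],
    [[0,0,0],[0,0,0],85],
    [[0,0,-10],[0,0,0],85],
    [[0,0,-18],[0,0,0],85],
    [[0,0,-25],[0,0,0],85],
  ],
)

```text
clock: 25.15
position: [465.3, -276.4, 75.7]
ee_rot: [-0.24, 0.689, 0.223, 0.647]
contact_force: [-0.1, -0.4, 0.2]
gripper_width: 85.1
grasp_force: 0.0
```

send_rows(
  series=[
    [[0,0,-25],[0,0,0],85],
    [[-15,0,-10],[0,0,0],85],
    [[-30,0,0],[0,0,0],85],
    [[-35,0,0],[0,0,0],85],
    [[-35,0,0],[0,0,0],85],
    [[-20,0,0],[0,0,0],85],
  ],
)

```text
clock: 25.75
position: [445.1, -292.3, 216.5]
ee_rot: [-0.241, 0.689, 0.22, 0.647]
contact_force: [-0.4, -0.7, -0.4]
gripper_width: 84.9
grasp_force: 0.0
```

Run:
```python
from grasp import *
st();out=[]
for n in("side","wrist"):
    im=get_image(n);cv2.imwrite(f"pics/{n}8.png",im[:,:,::-1]);out.append(im)
    c=camera_info(n);R,t=np.array(c["R"]),np.array(c["t"])
    for k,m in masks(im).items():
        for b in blobs(m,40): print(n,k,b[0],b[1],np.round(onz(c,b[1],108),1))
    for nm,p in NE.items(): print(nm,"expected top centre",cv2.projectPoints(np.array([[*p[0],108.]]),cv2.Rodrigues(R)[0],t,np.array(c["intrinsics"]),np.array(c["dist_coeffs"]))[0].ravel().round(1))
a=cv2.resize(out[0][150:345,200:460],(400,300));b=cv2.resize(out[1],(400,300));cv2.imwrite("pics/m8.png",np.hstack([a,b])[:,:,::-1])
```

```text
25.75 [ 445.1 -292.3  216.5] [-0.241  0.689  0.22   0.647] [-0.4 -0.7 -0.4] 84.91177227920443
side green 54 [347.  260.9] [ 466.2 -303.9  108. ]
side green 47 [358.6 279.5] [ 444.7 -372.1  108. ]
side green 158 [339.3 289.5] [ 396.3 -381.   108. ]
side red 49 [267.9 200.5] [474.6  71.1 108. ]
side red 107 [266.7 209.8] [444.8  15.7 108. ]
side red 136 [423.5 221.6] [ 725.3 -245.6  108. ]
green expected top centre [344.6 246.8]
red expected top centre [267.5 200.3]
wrist green 3736 [321.1  23.7] [ 428.1 -304.7  108. ]
wrist green 621 [320.   70.5] [ 491.3 -254.6  108. ]
wrist red 973 [602.3  12.1] [ 365.9 -256.9  108. ]
wrist red 43 [550.2  36.6] [ 385.4 -239.9  108. ]
wrist red 263 [144.5  53.1] [ 506.3 -338.   108. ]
wrist red 953 [585.6  90. ] [417.  -91.7 108. ]
wrist red 859 [202.   92.6] [ 624.8 -266.4  108. ]
wrist red 79 [574.7 110.6] [473.7  72.4 108. ]
wrist red 218 [374.  130.4] [1250.4  592.5  108. ]
green expected top centre [318.4  72.3]
red expected top centre [574.2 110.6]
```

View pics/m8.png

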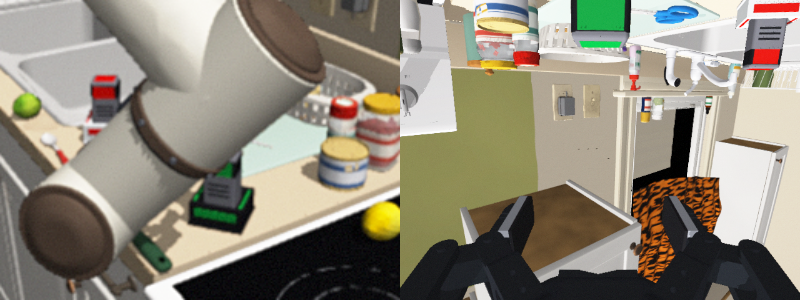

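Both packs stand upright: green in the dock at crop (222,190), red in the caddy at crop (105,100). Both tag tops project to within about 2 px of where a fully seated pack should be. The gripper is clear of everything, so I'll hand in.

```bash
python3 -c "
from bench import job_done
print(job_done())"
```

```text
the job is handed in; nothing more can be done
None
```

I stood the green pack in the charging dock, pushed down to its stop, and the red pack in the returns holder; both were released and the job was handed in at about 26 s of the 61 s allowed, with no verdict returned.

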